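Load the soap dryer and start it with the key

ROBOT

A 7-joint arm with a two-finger parallel gripper is mounted at the origin on a cart in front of the work surface, level with it; the furniture and walls round the work are solid. World frame = base frame: x ahead of the robot, y to its left, z up, the work surface at z = 0. Lengths are in m, angles in rad, forces in N, time in s.
With the tool pointing down it reaches from about 0.425 to 0.875 m from the base axis. Payload 4.7 kg.
Tool frame: the origin (TCP) lies midway between the tips of the shut fingers; the grasp point (between the pads) lies ctrl.grasp_offset behind it (ctrl.grasp_offset is the distance from the TCP to the grasp point, in m); z points along the fingers, y is the line along which they close (so a half turn about z gives the same grasp; the last joint's range is limited). The gripper opens to 87 mm and grips with 3 to 60 N. Pads are 19 mm wide; open, the fingers measure 117 mm over their backs; the gripper's body (75 mm by 190 mm) begins 51 mm behind the grasp point.
Start: joints at [-1.21, 0.321, -0.07, 1.45, 0.023, 1.371, -0.057], TCP at [0.221, 0.611, 0.223] pointing down, gripper open.
Joint ranges: [-2.86, 2.86], [-0.3, 2.09], [-1.38, 1.24], [0.06, 2.45], [-1.56, 4.7], [0.09, 2.05], [-2.69, 2.69]. Speed limits (rad/s): [2.57, 2.57, 3.14, 3.14, 3.14, 3.14, 3.14].

INTERFACE

Orientations are given as a rotation vector (axis times angle).
In Python, from bench import ctrl gives the robot as it stands. The module is installed in compiled form; this text tells all that it offers.
- The arm moves only by the tool jog_arm, never from a script. Its argument "moves" is one flat list of numbers, 7 for each row, row after row: the shift along the tool's x, y, z in units of 30 cm (1.0 is 30 cm), then the turn, a rotation vector about the tool's x, y, z in units of 60 degrees (1.0 is 60 degrees), then the gripper's target within -1 to 1 (fully open at 1, half-way at 0, shut at -1). In form: [x, y, z, wx, wy, wz, fingers, x, y, z, wx, wy, wz, fingers, ...]. A call has exactly 8 rows; each row is the pose to reach, as a shift and turn from the pose commanded when the call began, along the tool's axes at that moment; what a row does not reach only later rows make up. A row lasts 1/8 s, in which the tool goes at most 62.5 mm and 10.7 degrees, less where a joint would pass 70% of its speed; a pose out of reach is approached as far as the arm can. A call with a number of a shift or a turn outside -1 to 1 is refused whole. A call with a gripper value outside its range is refused whole. The fingers move at their own pace and stop on an object; "newtons" is the grip in N (left out, the last holds). Time passes only in rows, so rows that repeat a pose let the fingers close, or fill a call up. It gives the time, the measured TCP pose, the force, the opening and the grip force at its end, in the units of the state.
- ctrl.get_state(): the state, without advancing time (a new reading comes with each control period).
- ctrl.get_image(name): name is "scene" or "side" or "wrist"; returns a dict with "pixels" (480x640x3 uint8, red, green, blue), "fx", "fy", "cx", "cy" (pixels), "dist" ([k1, k2, p1, p2, k3] as OpenCV has them; the pictures are not rectified), "xyz" and "rotation" of the camera in the world; the wrist camera has in their place "tool_from_camera" (4x4, takes a point from camera to tool coordinates, whose origin is the TCP and whose axes are the flange's). Camera axes: x right, y up, looking along -z (the intrinsics and any distortion apply to the point x, -y, -z); pixel columns grow to the right and rows downward; lengths in m; the calibration is good to about 2 mm. A picture is of the moment at which its call begins: read the wrist's pose just before it. There is no depth.
- ctrl.close_job(): hands the job in; it is judged then, once.
The state is a dict: "time": time; "joint_positions": joint angles; "qd": joint speeds; "joint_torque": joint torques, N m; "position": TCP position; "tool_rot": TCP orientation; "ft_force": force on the tool from outside, world axes, zero at the start; "torque": the same for the moment, N m; "grip_width": opening from 0.0 (shut) to 1.0 (fully open); "grip_force": force on a finger pad.
Only numpy, scipy, OpenCV 4.12 (cv2) and the standard library are available. Lean on these libraries where they do the work, as an engineer would, in place of code of your own. Each camera call takes 0.05 s, during which the arm holds its last target. There are 200 camera calls.

TASK

Lay all the loose rose-shaped soaps flat (either face up) on the narrow drying batten with a clear gap between them; then slide the dryer's red damper fully open until it comes up tight, and back it off about a centimetre so that it cannot jam. Then take the key from its rest, push it down into the key switch, turn it clockwise to its stop and back home to start the dryer, draw it out and stand it in its rest again. Leave the tape roll, timer and blue soap alone, and make sure that the soaps are still properly on the batten when you finish.

Things in the scene. Friction and masses are not known exactly. Their poses are not given: they have to be found in the camera images.
- rose_a_mid (a point): centre, half-way up, of a loose grey rose-shaped soap: round, about 69 mm across and 34 mm high, with its z axis up, or down if it has been turned over (either way up will do; on its uneven petals it lies up to 0.25 rad askew); can be gripped across its sides from above in any direction. Three or all four of these soaps are present (None if absent); all that are present are to be dried
- rose_b_mid (a point): centre, half-way up, of a loose grey rose-shaped soap: round, about 69 mm across and 34 mm high, with its z axis up, or down if it has been turned over (either way up will do; on its uneven petals it lies up to 0.25 rad askew); can be gripped across its sides from above in any direction. Three or all four of these soaps are present (None if absent); all that are present are to be dried
- rose_c_mid (a point): centre, half-way up, of a loose black rose-shaped soap: round, about 69 mm across and 34 mm high, with its z axis up, or down if it has been turned over (either way up will do; on its uneven petals it lies up to 0.25 rad askew); can be gripped across its sides from above in any direction. Three or all four of these soaps are present (None if absent); all that are present are to be dried
- rose_d_mid (a point): centre, half-way up, of a loose black rose-shaped soap: round, about 69 mm across and 34 mm high, with its z axis up, or down if it has been turned over (either way up will do; on its uneven petals it lies up to 0.25 rad askew); can be gripped across its sides from above in any direction. Three or all four of these soaps are present (None if absent); all that are present are to be dried
- batten_top (a point): middle of the top face of the drying batten, a fixed narrow wooden ledge raised on two feet: the top is 40 mm wide (x axis, across), 340 mm long (y axis, along) and 26 mm above the table. A soap overhangs it by about 15 mm on each side and there is room for four
- damper_grip (a point): centre of the upright red fin of the damper slide on top of the grey dryer housing (housing 110 x 270 x 46 mm high, louvred front). The fin is 13 mm thick along the slide, 42 mm wide across it and 32 mm high (this point is 16 mm under its top and about 25 mm above the housing's top): pinch it across its thickness. Its y axis is the sliding direction, pointing to where the damper opens (towards the key switch)
- damper (a joint): travel of the damper slide in m, 0 shut, growing as it opens; it slides with about 2 N of friction, stays where it is left, and comes up tight against a hard stop at about 0.072
- switch_home (a point): centre of the key switch's keyway at its top face, 49 mm above the table, on top of the dryer housing; fixed. The housing reaches 55 mm either way from here along this x axis, 40 mm along +y and 230 mm along -y. z up; with the switch home the keyway's long side lies along this x axis
- switch_slot (a point): the same point, but turning with the brass key barrel (34 mm square): the keyway's long side is always along this x axis. Keyway 19 x 8 mm, flat-bottomed, 30 mm deep, with a 2 mm chamfer at its mouth; the key may stand in it either way round
- keyswitch (a joint): turn of the key barrel in rad: 0 home, growing clockwise as seen from above to a hard stop at 1.2; it has only light friction (0.06 N m) and stays where it is left. The key has about 0.2 rad of play in the keyway, so that it must be turned that much beyond the barrel's own angle each way
- key_grip (a point): centre of the blue bow (handle) of the loose key, 38 mm wide (x axis), 8.8 mm thick (y axis; grip across this) and 40 mm high (z, up). The key is 88 mm long, 60 g, and at the start stands upright in its rest, blade down
- key_tip (a point): middle of the lower end of the key's blade, 68 mm below key_grip; the steel blade is 16 mm wide (x), 5 mm thick (y) and 42 mm long below a shoulder 24 x 10 mm and 6 mm high; z axis points up to the bow
- rest_slot (a point): centre of the slot in the top of the dark wooden key rest (56 x 44 mm block on a foot 72 x 60 mm and 6 mm high, fixed), 44 mm above the table; slot 20 mm (x axis) by 9 mm (y axis), 30 mm deep, chamfered 3 mm; the key may stand in it either way round
- tape: bystander: loose roll of masking tape, 82 mm across, 24 mm high; origin under its centre
- timer: bystander: loose round white dial timer with a red grip, 61 mm across, 42 mm high; origin under its centre
- blue_soap: bystander: loose blue cloud-shaped soap, 69 mm across, 35 mm high; origin under its centre
Not all that is in view belongs to the job. Leave any yellow look-alike of the part that bears key_grip alone.

How it is judged:
On the way, in this order (a step that is already met when the one before it is completed fails the run):
1. every soap lies flat on the batten, clear of the others (x of rose_a_mid in the frame of batten_top between -0.018 and 0.018 m and y of rose_a_mid in the frame of batten_top between -0.16 and 0.16 m and z of rose_a_mid in the frame of batten_top between 0.008 and 0.026 m and angle between the z axis of each of rose_a_mid, rose_b_mid, rose_c_mid, rose_d_mid and the z axis of batten_top, either way round below 0.35 rad and horizontal distance between rose_a_mid and rose_b_mid above 0.071 m and horizontal distance between each of rose_a_mid, rose_b_mid and rose_c_mid above 0.071 m and horizontal distance between each of rose_a_mid, rose_b_mid, rose_c_mid and rose_d_mid above 0.071 m and x of rose_b_mid in the frame of batten_top between -0.018 and 0.018 m and y of rose_b_mid in the frame of batten_top between -0.16 and 0.16 m and z of rose_b_mid in the frame of batten_top between 0.008 and 0.026 m and x of rose_c_mid in the frame of batten_top between -0.018 and 0.018 m and y of rose_c_mid in the frame of batten_top between -0.16 and 0.16 m and z of rose_c_mid in the frame of batten_top between 0.008 and 0.026 m and x of rose_d_mid in the frame of batten_top between -0.018 and 0.018 m and y of rose_d_mid in the frame of batten_top between -0.16 and 0.16 m and z of rose_d_mid in the frame of batten_top between 0.008 and 0.026 m), for 0.2 s.
2. the damper is pushed fully open, tight against its stop (value of joint damper above 0.0695 m), for 0.1 s.
3. the damper is backed off about 1 cm (value of joint damper between 0.05 and 0.066 m), for 0.2 s.
4. the key is inserted in the switch at home (z of key_tip in the frame of switch_home below -0.022 m and horizontal distance between key_tip and switch_home below 0.006 m and value of joint keyswitch below 0.25 rad), for 0.2 s.
5. the key has turned the switch clockwise to its stop (z of key_tip in the frame of switch_home below -0.022 m and horizontal distance between key_tip and switch_home below 0.006 m and value of joint keyswitch above 1.1 rad), for 0.1 s.
6. the switch is turned back home with the key still in it (z of key_tip in the frame of switch_home below -0.022 m and horizontal distance between key_tip and switch_home below 0.006 m and value of joint keyswitch below 0.15 rad), for 0.2 s.
7. the key is drawn out (z of key_tip in the frame of switch_home above 0.003 m), for 0.1 s.
At the end, for the whole second after the job is handed in: Present soaps flat, either way up, on the batten (0.35 rad), centres within 18 mm of its middle line, 160 mm along it, 71 mm apart; damper 6 to 22 mm short of its stop; switch home (0.15 rad); key in its rest, 20 mm deep, upright within 0.25 rad; all at rest (all of step 1 and all of step 3 and value of joint keyswitch below 0.15 rad and z of key_tip in the frame of rest_slot below -0.02 m and horizontal distance between key_tip and rest_slot below 0.007 m and angle between key_tip's own z axis and vertical below 0.25 rad and linear speed of each of rose_a, rose_b, rose_c, rose_d, key below 0.03 m/s); the robot touches nothing.
It fails at once if the tape is pushed aside by more than 3 cm (distance of tape from where it was at the start of the episode above 0.03 m).
It fails at once if the timer is pushed aside by more than 3 cm (distance of timer from where it was at the start of the episode above 0.03 m).
It fails at once if the blue soap is pushed aside by more than 3 cm (distance of blue_soap from where it was at the start of the episode above 0.03 m).
Of rose_a, rose_b, rose_c, rose_d only 3 to 4 are there at a start; the rules pass over those that are not, and their reading is None.
At some moment in a run one of rose_a, rose_b, rose_c, rose_d may be knocked a few centimetres aside while the robot is not near it.
It also fails if it takes over 210 s, if anything falls off the work surface, if the arm or the gripper's body presses on something with over 40 N, if the wrist force passes 120 N, or if a joint passes its speed limit or range.

## Working session

There is one attempt and no reset: what is moved stays moved. The work goes in short steps, Python scripts to look and compute and a tool call to move; the robot and the scene stay as the last step left them, time stands still between calls to the robot, and variables do not carry over. Pictures are saved under pics/ and viewed, at most 14 in all, crops included, and the job is handed in when it is done.

Besides the shell and the picture viewer there is one more tool, called after "Request:" in YAML: its name, and indented under it one key for each argument. jog_arm: Moves the arm, as the interface text tells. Its arguments: {"type":"object","properties":{"moves":{"type":"array"},"newtons":{"type":"number"}},"required":["moves"]}

```bash
mkdir -p pics
cat > h.py <<'E'
import numpy as np, cv2
from scipy.spatial.transform import Rotation as R
from bench import ctrl
def grab(name, fn=None):
    s=ctrl.get_state(); im=ctrl.get_image(name)
    px=np.ascontiguousarray(np.array(im["pixels"],np.uint8)[:,:,::-1])
    if fn: cv2.imwrite(fn,px)
    K=np.array([[im["fx"],0,im["cx"]],[0,im["fy"],im["cy"]],[0,0,1.]]); d=np.array(im["dist"],float)
    if name=="wrist":
        T=np.array(im["tool_from_camera"]); Rt=R.from_rotvec(s["tool_rot"]).as_matrix()
        Rc=Rt@T[:3,:3]; c=Rt@T[:3,3]+np.array(s["position"])
    else:
        c=np.array(im["xyz"]); r=np.array(im["rotation"],float)
        Rc=r if r.shape==(3,3) else R.from_rotvec(r).as_matrix()
    return dict(px=px,K=K,d=d,c=c,R=Rc)
def ray(v,uv):
    p=cv2.undistortPoints(np.array(uv,float).reshape(-1,1,2),v["K"],v["d"]).reshape(-1,2)
    r=np.c_[p[:,0],-p[:,1],-np.ones(len(p))]@v["R"].T
    return r/np.linalg.norm(r,axis=1)[:,None]
def on(v,uv,z):
    r=ray(v,uv); return v["c"]+r*((z-v["c"][2])/r[:,2])[:,None]
def proj(v,P):
    q=(np.atleast_2d(P)-v["c"])@v["R"]*[1,-1,-1]
    return cv2.projectPoints(q,np.zeros(3),np.zeros(3),v["K"],v["d"])[0].reshape(-1,2)
def cross(v1,a,v2,b):
    r1=ray(v1,a)[0]; r2=ray(v2,b)[0]
    t=np.linalg.lstsq(np.c_[r1,-r2],v2["c"]-v1["c"],rcond=None)[0]
    p,q=v1["c"]+r1*t[0],v2["c"]+r2*t[1]
    return (p+q)/2,np.linalg.norm(p-q)
def go(xyz,yaw=None):
    "shift (units of 30cm) and turn (units of 60deg) from present pose to xyz; yaw: world angle of tool y line, tool down"
    s=ctrl.get_state(); Rt=R.from_rotvec(s["tool_rot"])
    sh=Rt.inv().apply(np.array(xyz)-s["position"])/0.3
    w=np.zeros(3)
    if yaw is not None:
        best=None
        for k in (0,np.pi):
            y=np.array([np.cos(yaw+k),np.sin(yaw+k),0]); z=np.array([0,0,-1.]); x=np.cross(y,z)
            ww=(Rt.inv()*R.from_matrix(np.c_[x,y,z])).as_rotvec()
            if best is None or np.linalg.norm(ww)<np.linalg.norm(best): best=ww
        w=best/(np.pi/3)
    return np.round(sh,3),np.round(w,3)
E
python3 - <<'E'
from h import *
s=ctrl.get_state(); print({k:np.round(v,3).tolist() for k,v in s.items()}, ctrl.grasp_offset)
for n in("scene","side","wrist"):
    v=grab(n,f"pics/{n}0.png"); print(n,v["c"].round(3),v["R"].round(2).tolist(),v["K"][0,0],v["d"])
E
```

```text
{'time': 0.0, 'joint_positions': [-1.21, 0.322, -0.07, 1.452, 0.023, 1.371, -0.057], 'qd': [0.001, 0.001, 0.001, 0.0, -0.001, 0.002, -0.001], 'joint_torque': [-0.0, -49.128, -0.404, -31.253, -0.064, 0.044, 0.0], 'position': [0.221, 0.611, 0.221], 'tool_rot': [-0.542, -3.094, 0.003], 'ft_force': [0.315, 0.334, 0.088], 'torque': [0.041, -0.003, -0.051], 'grip_force': 0.0, 'grip_width': 1.0} 0.0187
scene [-0.032  0.869  0.612] [[-0.75, 0.37, -0.54], [-0.66, -0.41, 0.63], [0.01, 0.84, 0.55]] 452.0518502095976 [-0.08817667  0.          0.          0.          0.        ]
side [0.114 1.376 0.655] [[-0.95, 0.12, -0.28], [-0.3, -0.43, 0.85], [-0.02, 0.9, 0.45]] 580.6652992964283 [0.01520986 0.         0.         0.         0.        ]
wrist [0.148 0.637 0.384] [[0.34, -0.9, -0.26], [0.94, 0.33, 0.1], [-0.0, -0.28, 0.96]] 415.176474607635 [0.02780319 0.         0.         0.         0.        ]
```

View pics/scene0.png

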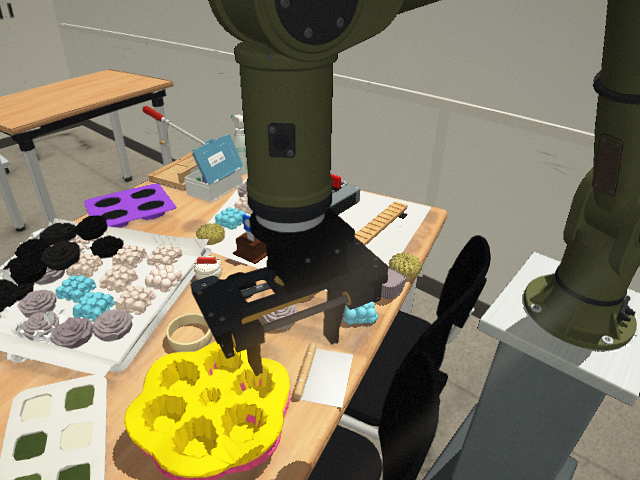

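View pics/side0.png

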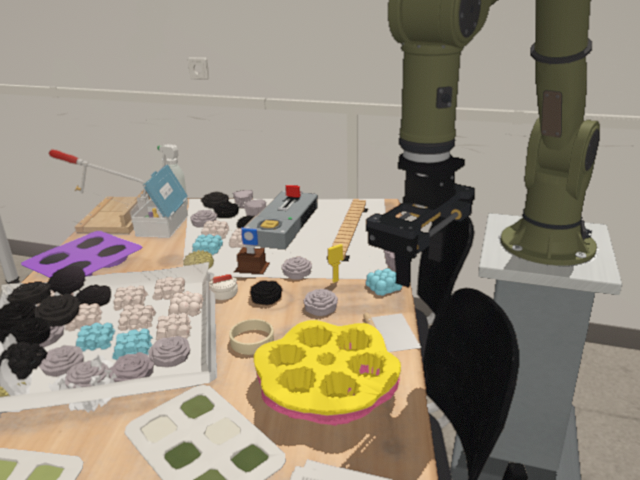

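The side view shows the housing (280,218), red fin (292,190), blue key (250,237) in its rest, a yellow look-alike (336,258) and the batten (352,230). Loose soap candidates are black (266,292), grey (320,302), grey (297,266) and something at (390,258) behind the gripper. The cluster at (215,205) still needs checking.

Run:
```python
from h import *
v=grab("side")
for n,uv,z in [("black",(266,292),.02),("g1",(320,302),.02),("g2",(297,266),.02),("purp",(390,258),.02),("blue",(383,282),.02),("tape",(251,338),.012),("timer",(222,288),.02),("rest",(250,268),0.006),("keybow",(250,237),.08),("sw",(270,225),.049),("fin",(292,190),.071),("bat1",(357,202),.026),("bat2",(343,262),.026),("yk",(336,258),.05),("clg",(203,216),.02),("clg2",(243,198),.02),("clb",(220,208),.02),("bl2",(208,243),.02),("ygbl",(198,260),.02),("sheetcorner",(340,278),0)]:
    print(n,on(v,uv,z)[0].round(3))
```

```text
black [0.565 0.427 0.02 ]
g1 [0.444 0.433 0.02 ]
g2 [0.541 0.304 0.02 ]
purp [0.347 0.211 0.02 ]
blue [0.338 0.321 0.02 ]
tape [0.533 0.574 0.012]
timer [0.662 0.437 0.02 ]
rest [0.652 0.318 0.006]
keybow [0.651 0.306 0.08 ]
sw [0.66  0.172 0.049]
fin [ 0.67  -0.012  0.071]
bat1 [ 0.503 -0.078  0.026]
bat2 [0.443 0.269 0.026]
yk [0.45  0.297 0.05 ]
clg [0.886 0.108 0.02 ]
clg2 [ 0.835 -0.038  0.02 ]
clb [0.866 0.046 0.02 ]
bl2 [0.794 0.252 0.02 ]
ygbl [0.774 0.338 0.02 ]
sheetcorner [0.442 0.297 0.   ]
```

View pics/wrist0.png

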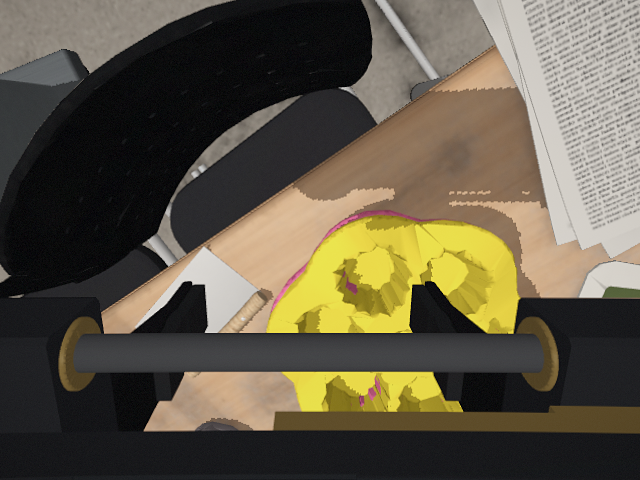

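Run:
```python
from h import *
print(go((.43,.36,.36),None), go((.43,.36,.36),0), go((.43,.36,.36),np.pi/2))
```

```text
(array([-0.94, -0.55, -0.46]), array([0., 0., 0.])) (array([-0.94, -0.55, -0.46]), array([-1.000e-03,  1.000e-03,  1.169e+00])) (array([-0.94, -0.55, -0.46]), array([-0.001, -0.   , -0.331]))
```

Request:
jog_arm:
  moves: [-0.12,-0.07,-0.06,0,0,-0.05,1,-0.24,-0.14,-0.12,0,0,-0.1,1,-0.36,-0.21,-0.18,0,0,-0.15,1,-0.48,-0.28,-0.24,0,0,-0.2,1,-0.6,-0.35,-0.3,0,0,-0.25,1,-0.72,-0.42,-0.36,0,0,-0.3,1,-0.84,-0.49,-0.42,0,0,-0.33,1,-0.94,-0.55,-0.46,0,0,-0.33,1]

```text
time: 1.2
position: [0.4313, 0.3587, 0.3615]
tool_rot: [0.003, 3.141, 0.001]
ft_force: [0.1, 0.6, -0.1]
grip_width: 0.999
grip_force: 0.0
```

Run:
```python
from h import *
s=ctrl.get_state(); print(np.round(s["time"],2),s["position"],s["tool_rot"],s["joint_positions"])
w=grab("wrist","pics/w1.png"); sd=grab("side","pics/s1.png")
cv2.imwrite("pics/w1c.png",np.vstack([w["px"][:400],]))
cv2.imwrite("pics/s1c.png",cv2.resize(sd["px"][170:350,160:440],None,fx=2.8,fy=2.8,interpolation=cv2.INTER_CUBIC))
print(go((.55,.12,.40),np.pi/2))
```

```text
1.2 [0.43134943 0.35870287 0.3615016 ] [3.48962866e-03 3.14062304e+00 7.77462121e-04] [-0.83697679  0.09839045  0.10525235  1.44361993 -0.01004442  1.59907155
  0.83604964]
(array([-0.394, -0.783, -0.124]), array([ 0.   ,  0.004, -0.009]))
```

View pics/w1c.png

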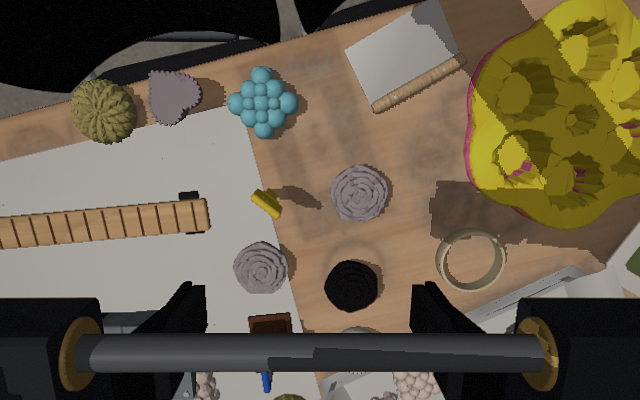

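View pics/s1c.png

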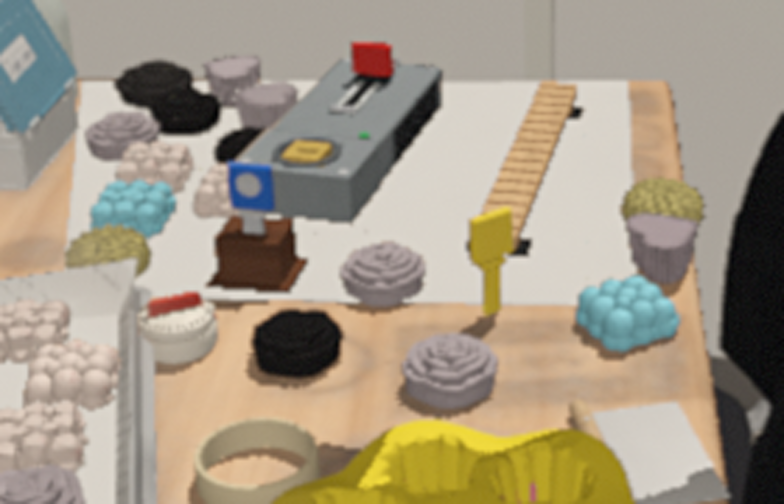

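The loose soaps in the wrist view are grey (359,192), grey (260,268) and black (351,286). The heart soap, yellow key (266,203) and tape (470,260) are not targets. The side crop shows a black soap behind the housing at (240,145), so I need a look from further out.

Run:
```python
from h import *
print(go((.70,.07,.40),np.pi/2))
```

```text
(array([-0.896, -0.945, -0.122]), array([ 0.   ,  0.004, -0.009]))
```

Request:
jog_arm:
  moves: [-0.11,-0.12,-0.02,0,0,0,1,-0.22,-0.24,-0.04,0,0,0,1,-0.33,-0.36,-0.06,0,0,0,1,-0.44,-0.48,-0.08,0,0,0,1,-0.55,-0.6,-0.1,0,0,0,1,-0.66,-0.72,-0.12,0,0,0,1,-0.77,-0.84,-0.12,0,0,0,1,-0.89,-0.96,-0.12,0,0,0,1]

```text
time: 2.3
position: [0.6975, 0.0724, 0.3962]
tool_rot: [0.001, -3.141, -0.002]
ft_force: [1.2, 0.9, 0.5]
grip_width: 1.002
grip_force: 0.0
```

Run:
```python
from h import *
s=ctrl.get_state(); print(np.round(s["time"],2),s["position"],s["tool_rot"],s["joint_positions"])
w=grab("wrist","pics/w2.png")
cv2.imwrite("pics/w2c.png",w["px"][:430])
print(w["c"],proj(w,[s["position"],(.66,.17,.049),(.85,.05,.02)]))
```

```text
2.3 [0.69746276 0.07236364 0.39624417] [ 1.10345480e-03 -3.14124507e+00 -1.82248380e-03] [-0.35645734  0.44234279  0.36184503  0.97329627 -0.15578785  1.74947632
  1.51678435]
[0.6197666  0.07221302 0.55836479] [[308.02835084 306.76467716]
 [388.89693204 151.85862516]
 [291.79139093 288.61348154]]
```

View pics/w2c.png

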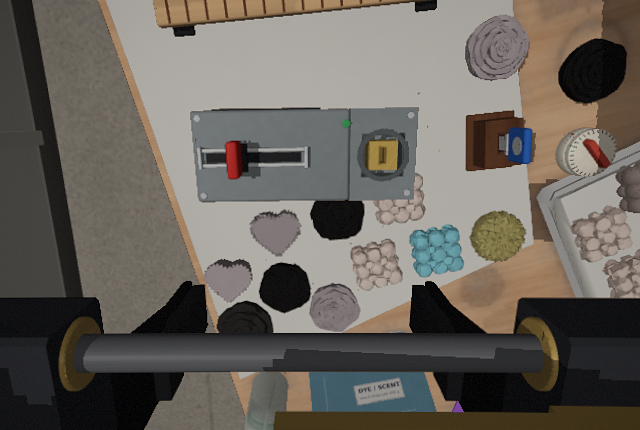

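Run:
```python
from h import *
w=grab("wrist")
g=w["px"].astype(float)
a=np.clip(255*(g[180:345,180:400]/255)**0.45,0,255).astype(np.uint8)
b=np.clip(255*(g[0:165,440:640]/255)**0.45,0,255).astype(np.uint8)
im=np.hstack([cv2.resize(a,(560,420),interpolation=cv2.INTER_CUBIC)])
cv2.imwrite("pics/c3.png",np.hstack([im,cv2.resize(b,(240,198),interpolation=cv2.INTER_CUBIC) if 0 else cv2.copyMakeBorder(cv2.resize(b,(240,198)),0,222,0,0,cv2.BORDER_CONSTANT)]))
for n,c,r in [("blk_house",(337,215),27),("blk2",(285,287),26),("blk3",(245,322),28),("grey_cl",(335,307),25),("blk_front",(593,70),34),("grey_front",(497,47),32)]:
    P=on(w,[c,(c[0]-r,c[1]),(c[0]+r,c[1])],.017); print(n,P[0].round(3),np.linalg.norm(P[1]-P[2]).round(3))
```

```text
blk_house [0.748 0.1   0.017] 0.072
blk2 [0.851 0.028 0.017] 0.073
blk3 [ 0.904 -0.03   0.017] 0.08
grey_cl [0.882 0.098 0.017] 0.071
blk_front [0.575 0.401 0.017] 0.079
grey_front [0.547 0.286 0.017] 0.074
```

View pics/c3.png

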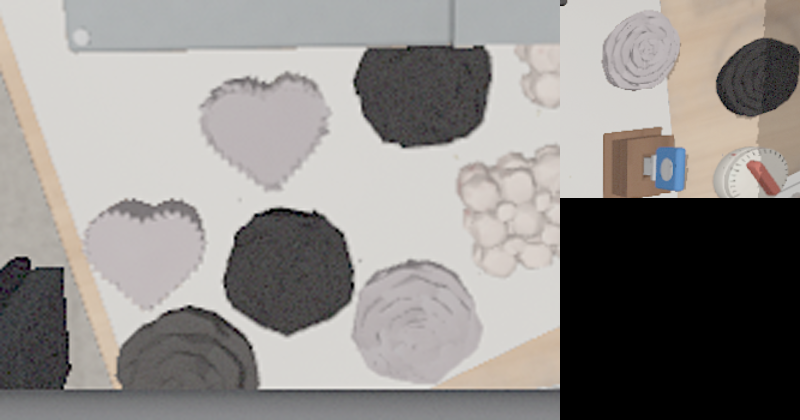

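The two black lumps by the housing at (337,215) and (285,287) touch it or sit at the reach limit, among fixed display soaps. The loose soaps are therefore the three in front. Next is one overhead view to measure everything.

Request:
jog_arm:
  moves: [0.08,0.11,0,0,0,0,1,0.16,0.22,0,0,0,0,1,0.24,0.33,0,0,0,0,1,0.3,0.43,0,0,0,0,1,0.3,0.43,0,0,0,0,1,0.3,0.43,0,0,0,0,1,0.3,0.43,0,0,0,0,1,0.3,0.43,0,0,0,0,1]

```text
time: 3.4
position: [0.6074, 0.2, 0.3964]
tool_rot: [0.005, 3.142, -0.001]
ft_force: [-0.2, 0.9, 0.3]
grip_width: 1.004
grip_force: 0.0
```

Run:
```python
from h import *
s=ctrl.get_state(); print(s["position"],s["tool_rot"])
w=grab("wrist","pics/w4.png"); cv2.imwrite("pics/w4c.png",w["px"][:340])
hsv=cv2.cvtColor(w["px"],cv2.COLOR_BGR2HSV)
def blobs(n,m,lo,hi,z):
    m=cv2.morphologyEx(m.astype(np.uint8)*255,cv2.MORPH_OPEN,np.ones((3,3)))
    m[300:]=0
    for c in cv2.findContours(m,cv2.RETR_EXTERNAL,cv2.CHAIN_APPROX_NONE)[0]:
        a=cv2.contourArea(c)
        if lo<a<hi:
            (x,y),(W,H),an=cv2.minAreaRect(c); box=on(w,cv2.boxPoints(((x,y),(W,H),an)),z)
            e1,e2=box[1]-box[0],box[2]-box[1]
            print(n,(round(x),round(y)),int(a),on(w,[(x,y)],z)[0].round(4),[round(float(np.linalg.norm(e)),4) for e in(e1,e2)],[round(float(np.degrees(np.arctan2(e[1],e[0]))),1) for e in(e1,e2)])
H,S,V=[hsv[...,i] for i in range(3)]
blobs("grey",(S<45)&(V>70)&(V<175),1500,8000,.017)
blobs("black",(V<50),1500,8000,.017)
blobs("wood",(H>8)&(H<25)&(S>90)&(V>100),4000,30000,.026)
blobs("blue",(H>100)&(H<125)&(S>130)&(V>60),100,3000,.085)
blobs("red",((H<6)|(H>174))&(S>150),150,3000,.08)
blobs("brass",(H>18)&(H<32)&(S>100)&(V>80),200,3000,.049)
```

```text
[0.60736334 0.19995221 0.39641849] [ 4.90507089e-03  3.14158277e+00 -6.00507405e-04]
grey (31, 199) 6035 [ 0.6324 -0.1628  0.017 ] [0.0636, 0.2966] [111.1, 13.5]
grey (495, 40) 3007 [0.4445 0.4206 0.017 ] [0.0692, 0.069] [147.8, 60.5]
black (476, 148) 2452 [0.5683 0.4139 0.017 ] [0.0705, 0.0688] [89.4, 7.6]
black (49, 191) 3424 [ 0.6222 -0.138   0.017 ] [0.1152, 0.2883] [90.4, -8.4]
wood (438, 117) 4085 [0.5303 0.3599 0.026 ] [0.0757, 0.1794] [97.8, 15.6]
wood (525, 117) 6928 [0.5314 0.4644 0.026 ] [0.1005, 0.169] [107.0, 27.6]
blue (400, 223) 282 [0.6495 0.3077 0.085 ] [0.0142, 0.045] [96.2, 9.6]
red (133, 235) 637 [ 0.6639 -0.0092  0.08  ] [0.0247, 0.0453] [97.6, 0.7]
red (482, 224) 174 [0.6518 0.4053 0.08  ] [0.0073, 0.0407] [132.0, 41.4]
brass (396, 286) 739 [0.7451 0.3148 0.049 ] [0.0509, 0.0356] [89.8, 3.8]
brass (279, 227) 692 [0.6632 0.1627 0.049 ] [0.0352, 0.0341] [89.8, -0.8]
brass (410, 38) 778 [0.4463 0.3142 0.049 ] [0.0292, 0.0402] [133.2, 49.6]
```

View pics/w4c.png

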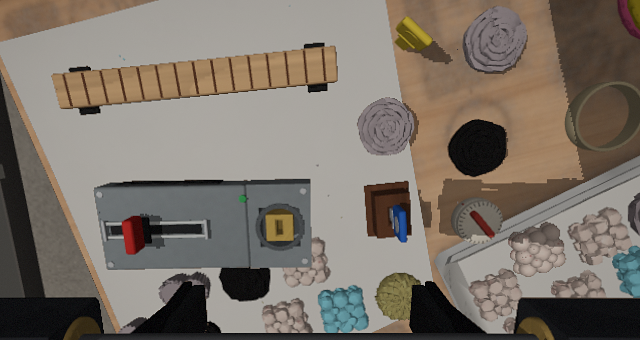

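The overhead view shows batten corners near (53,74), (334,47), (338,80) and (61,108), plus the soaps at (495,40), (386,126) and (478,147). The fin is at (133,235), the barrel at (279,227) and the key at (400,223).

Run:
```python
from h import *
w=grab("wrist"); hsv=cv2.cvtColor(w["px"],cv2.COLOR_BGR2HSV); H,S,V=[hsv[...,i] for i in range(3)]
m=((S>60)&(H<28)&(H>5)&(V>60)).astype(np.uint8)*255; m[:, 345:]=0; m[130:]=0; m[:40]=0
m=cv2.morphologyEx(cv2.morphologyEx(m,cv2.MORPH_OPEN,np.ones((3,3))),cv2.MORPH_CLOSE,np.ones((9,9)))
c=max(cv2.findContours(m,0,2)[0],key=cv2.contourArea); 
P=on(w,c.reshape(-1,2).astype(float),.026)[:,:2].astype(np.float32)
(r,sz,an)=cv2.minAreaRect(P); print("batten",r,sz,an,cv2.boxPoints((r,sz,an)))
m=((S<60)&(V>60)&(V<190)).astype(np.uint8)*255
m2=np.zeros_like(m); m2[85:165,345:425]=m[85:165,345:425]
# grey vs white sheet: show V stats
print(V[126,386],V[60,200],S[126,386],S[60,200])
n,l,st,ce=cv2.connectedComponentsWithStats(m2); k=1+np.argmax(st[1:,4]); print(st[k],ce[k],on(w,[ce[k]],.017))
```

```text
batten (0.4850103557109833, 0.0656851977109909) (0.04072672873735428, 0.33798748254776) 5.349334716796875 [[ 0.44898075  0.2320445 ]
 [ 0.4804906  -0.10447098]
 [ 0.52103996 -0.10067411]
 [ 0.48953012  0.23584138]]
129 148 20 112
[ 345   85   69   80 5087] [376.51130332 125.81934342] [[0.54069573 0.28623955 0.017     ]]
```

Run:
```python
from h import *
w=grab("wrist"); hsv=cv2.cvtColor(w["px"],cv2.COLOR_BGR2HSV); H,S,V=[hsv[...,i] for i in range(3)]
print(hsv[126,345],hsv[126,330],hsv[126,386])
sub=cv2.GaussianBlur(V,(5,5),0)[85:170,340:430]
t,m=cv2.threshold(sub,0,255,cv2.THRESH_BINARY_INV+cv2.THRESH_OTSU); m[:, 52:]&=0 if 0 else 255
n,l,st,ce=cv2.connectedComponentsWithStats(m); k=1+np.argmax(st[1:,4]); print(t,st[k],ce[k]+[340,85])
c=max(cv2.findContours(m,0,2)[0],key=cv2.contourArea); print(cv2.minEnclosingCircle(c))
hc=cv2.HoughCircles(cv2.medianBlur(cv2.cvtColor(w["px"],6),3)[80:175,335:435],cv2.HOUGH_GRADIENT,1,50,param1=100,param2=12,minRadius=25,maxRadius=34); print(hc)
print(on(w,[(382,126),(386,126),(390,126)],.017).round(4))
for p in[(.542,.296,.12),(.542,.296,.007)]: print(go(p,np.pi/2))
```

```text
[ 18  15 169] [ 19  12 168] [174  20 130]
143.0 [  17   13   62   57 2765] [387.28643761 126.57359855]
((47.61579132080078, 42.23684310913086), 31.459571838378906)
[[[52.5 46.5 28.9]]]
[[0.5409 0.2934 0.017 ]
 [0.5409 0.2984 0.017 ]
 [0.541  0.3034 0.017 ]]
(array([0.218, 0.318, 0.922]), array([-0.   , -0.   , -0.002]))
(array([0.218, 0.318, 1.298]), array([-0.   , -0.   , -0.002]))
```

Request:
jog_arm:
  moves: [0.05,0.08,0.15,0,0,0,1,0.1,0.16,0.3,0,0,0,1,0.15,0.24,0.45,0,0,0,1,0.2,0.32,0.6,0,0,0,1,0.22,0.332,0.75,0,0,0,1,0.22,0.332,0.9,0,0,0,1,0.22,0.332,0.98,0,0,0,1,0.22,0.332,1.0,0,0,0,1]

```text
time: 4.55
position: [0.54, 0.3, 0.0946]
tool_rot: [-0.002, -3.139, 0.003]
ft_force: [0.4, -0.3, 0.4]
grip_width: 0.998
grip_force: 0.0
```

Request:
jog_arm:
  moves: [0,0,0.1,0,0,0,1,0,0,0.2,0,0,0,1,0,0,0.27,0,0,0,1,0,0,0.295,0,0,0,1,0,0,0.295,0,0,0,-0.2,0,0,0.295,0,0,0,-0.2,0,0,0.295,0,0,0,-0.2,0,0,0.295,0,0,0,-0.2]
  newtons: 15

```text
time: 5.55
position: [0.5419, 0.3011, 0.0094]
tool_rot: [0.002, 3.14, 0.002]
ft_force: [-0.8, -0.3, 4.5]
grip_width: 0.773
grip_force: 15.0
```

Request:
jog_arm:
  moves: [0,0,-0.12,0,0,0,-0.2,0,0,-0.25,0,0,0,-0.2,0.08,-0.12,-0.27,0,0,0,-0.2,0.16,-0.26,-0.27,0,0,0,-0.2,0.225,-0.4,-0.27,0,0,0,-0.2,0.225,-0.4,-0.2,0,0,0,-0.2,0.225,-0.4,-0.12,0,0,0,-0.2,0.225,-0.4,-0.12,0,0,0,-0.2]

```text
time: 6.55
position: [0.4716, 0.1801, 0.0426]
tool_rot: [-0.002, -3.138, 0.003]
ft_force: [-0.4, -0.7, -1.0]
grip_width: 0.774
grip_force: 15.0
```

Run:
```python
from h import *
s=ctrl.get_state(); print(s["position"],s["ft_force"],s["grip_width"])
print(go((.4743,.1805,.0365),np.pi/2))
```

```text
[0.47160374 0.18012688 0.04256008] [-0.35988371 -0.66326985 -1.00890091] 0.7744949447831049
(array([-0.009,  0.001,  0.02 ]), array([-0.002, -0.003, -0.001]))
```

Request:
jog_arm:
  moves: [-0.009,0,0.01,0,0,0,-0.2,-0.009,0,0.02,0,0,0,-0.2,-0.009,0,0.02,0,0,0,-0.2,-0.009,0,0.02,0,0,0,0.7,-0.009,0,0.02,0,0,0,1,-0.009,0,-0.05,0,0,0,1,-0.009,0,-0.2,0,0,0,1,-0.009,0,-0.38,0,0,0,1]

```text
time: 7.55
position: [0.4754, 0.1805, 0.1588]
tool_rot: [-0.002, -3.14, 0.001]
ft_force: [0.5, -0.1, -0.5]
grip_width: 0.995
grip_force: 0.0
```

Run:
```python
from h import *
print(go((.4445,.4206,.14),np.pi/2),go((.4445,.4206,.008),np.pi/2))
v=grab("side")
cv2.imwrite("pics/s5c.png",cv2.resize(v["px"][170:350,160:440],None,fx=2.2,fy=2.2,interpolation=cv2.INTER_CUBIC))
# expected location of placed soap, and grey/black soap positions
print(proj(v,[(.4743,.1805,.043),(.4445,.4206,.017),(.568,.414,.017)]).round())
```

```text
(array([0.104, 0.8  , 0.062]), array([-0.001, -0.001, -0.001])) (array([0.103, 0.801, 0.502]), array([-0.001, -0.001, -0.001]))
[[341. 237.]
 [322. 300.]
 [267. 290.]]
```

View pics/s5c.png

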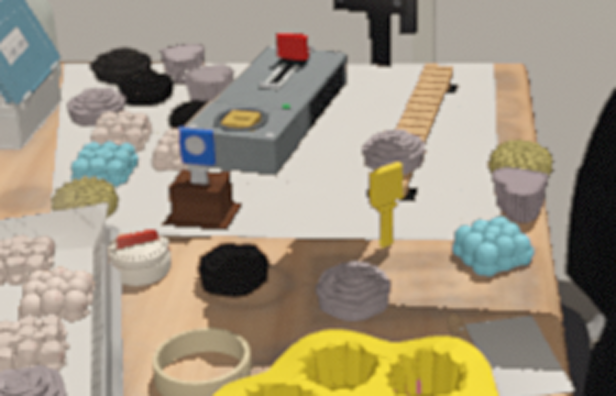

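Request:
jog_arm:
  moves: [0.015,0.12,0,0,0,0.15,1,0.03,0.24,0,0,0,0.3,1,0.045,0.36,0,0,0,0.45,1,0.06,0.48,0,0,0,0.6,1,0.075,0.6,0,0,0,0.75,1,0.09,0.72,0,0,0,0.9,1,0.103,0.8,0,0,0,1.0,1,0.103,0.8,0,0,0,1.0,1]

```text
time: 8.6
position: [0.4441, 0.4231, 0.1577]
tool_rot: [-1.566, -2.723, -0.0]
ft_force: [-0.2, -0.2, 0.1]
grip_width: 0.998
grip_force: 0.0
```

Run:
```python
from h import *
print(ctrl.get_state()["joint_positions"],go((.4445,.4206,.008),0))
```

```text
[-0.955278    0.28076145  0.18114544  1.63905418 -0.05377361  1.226663
 -0.23573968] (array([-0.008, -0.003,  0.499]), array([-0.   , -0.001,  0.503]))
```

Request:
jog_arm:
  moves: [0,0,0.05,0,0,0.15,1,-0.008,-0.003,0.1,0,0,0.3,1,-0.008,-0.003,0.2,0,0,0.45,1,-0.008,-0.003,0.32,0,0,0.5,1,-0.008,-0.003,0.44,0,0,0.5,1,-0.008,-0.003,0.498,0,0,0.5,1,-0.008,-0.003,0.498,0,0,0.5,1,-0.008,-0.003,0.498,0,0,0.5,-0.2]

```text
time: 9.6
position: [0.447, 0.4188, 0.0103]
tool_rot: [2.223, 2.22, 0.004]
ft_force: [-0.7, 0.9, 0.2]
grip_width: 0.951
grip_force: 0.0
```

Request:
jog_arm:
  moves: [0,0,0,0,0,0,-0.2,0,0,0,0,0,0,-0.2,0,0,0,0,0,0,-0.2,0,0,-0.12,0,0,0,-0.2,0,0,-0.25,0,0,0,-0.2,0,0,-0.38,0,0,0,-0.2,0,0,-0.4,0,0,0,-0.2,0,0,-0.4,0,0,0,-0.2]

```text
time: 10.6
position: [0.4456, 0.4181, 0.1281]
tool_rot: [-2.223, -2.22, 0.001]
ft_force: [-0.4, 0.6, -1.7]
grip_width: 0.743
grip_force: 15.0
```

Run:
```python
from h import *
s=ctrl.get_state();print(s["position"],s["grip_width"])
print(go((.485,.066,.12),-.0932),go((.4957,-.0485,.12),-.0932))
```

```text
[0.44555439 0.41812701 0.12808125] 0.7427987910114388
(array([-1.174,  0.133,  0.027]), array([-0.   ,  0.   ,  0.088])) (array([-1.555,  0.169,  0.027]), array([-0.   ,  0.   ,  0.088]))
```

Request:
jog_arm:
  moves: [-0.1,0.02,-0.05,0,0,0.03,-0.2,-0.26,0.04,-0.08,0,0,0.06,-0.2,-0.42,0.06,-0.08,0,0,0.09,-0.2,-0.58,0.08,-0.08,0,0,0.09,-0.2,-0.74,0.1,-0.08,0,0,0.09,-0.2,-0.88,0.12,-0.08,0,0,0.09,-0.2,-0.97,0.133,-0.05,0,0,0.09,-0.2,-1.0,0.133,0,0,0,0.09,-0.2]

```text
time: 11.6
position: [0.4849, 0.1163, 0.1269]
tool_rot: [-2.328, -2.109, 0.003]
ft_force: [0.2, 0.4, -1.1]
grip_width: 0.744
grip_force: 15.0
```

Run:
```python
from h import *
s=ctrl.get_state();print(s["position"],s["grip_width"])
print(go((.485,.066,.0365),-.0932))
```

```text
[0.48493171 0.11629723 0.12694267] 0.7436731991745452
(array([-0.167,  0.017,  0.302]), array([-0.001,  0.001, -0.005]))
```

Request:
jog_arm:
  moves: [-0.1,0.01,0,0,0,0,-0.2,-0.167,0.017,0.06,0,0,0,-0.2,-0.167,0.017,0.16,0,0,0,-0.2,-0.167,0.017,0.25,0,0,0,-0.2,-0.167,0.017,0.29,0,0,0,-0.2,-0.167,0.017,0.3,0,0,0,-0.2,-0.167,0.017,0.3,0,0,0,-0.2,-0.167,0.017,0.3,0,0,0,-0.2]

```text
time: 12.6
position: [0.4866, 0.0683, 0.0395]
tool_rot: [2.324, 2.113, 0.003]
ft_force: [0.4, 0.2, -1.2]
grip_width: 0.745
grip_force: 15.0
```

Request:
jog_arm:
  moves: [0,0,0,0,0,0,0.4,0,0,0,0,0,0,0.8,0,0,0,0,0,0,1,0,0,-0.1,0,0,0,1,0,0,-0.25,0,0,0,1,0,0,-0.4,0,0,0,1,0,0,-0.5,0,0,0,1,0,0,-0.5,0,0,0,1]

```text
time: 13.6
position: [0.4875, 0.0683, 0.1913]
tool_rot: [2.324, 2.112, 0.008]
ft_force: [-0.4, 0.8, -0.1]
grip_width: 1.002
grip_force: 0.0
```

Run:
```python
from h import *
s=ctrl.get_state();print(s["position"],s["grip_width"],s["joint_positions"])
v=grab("side"); hsv=cv2.cvtColor(v["px"],cv2.COLOR_BGR2HSV); V=hsv[...,2]
m=(V<55).astype(np.uint8); m[:275]=0;m[312:]=0;m[:,:235]=0;m[:,300:]=0
n,l,st,ce=cv2.connectedComponentsWithStats(m); k=1+np.argmax(st[1:,4]); print(st[k],ce[k],on(v,[ce[k]],.017),proj(v,[(.568,.414,.017)]))
print(go((.568,.414,.15),0),go((.568,.414,.15),np.pi/2))
```

```text
[0.48750702 0.06829025 0.19131868] 1.0015761900493414 [-0.70037077 -0.0159133   0.50733575  1.89600593  0.00682561  1.25396112
 -0.29072651]
[251 281  31  24 593] [265.90556492 292.43338954] [[0.56645379 0.42389483 0.017     ]] [[267.06465805 289.96245692]]
(array([1.174, 0.161, 0.133]), array([ 0.002, -0.001, -0.091])) (array([1.174, 0.161, 0.133]), array([ 1.000e-03, -2.000e-03,  1.409e+00]))
```

Request:
jog_arm:
  moves: [0.12,0.02,0,0,0,-0.02,1,0.28,0.04,0,0,0,-0.04,1,0.44,0.06,0,0,0,-0.06,1,0.6,0.08,0,0,0,-0.09,1,0.76,0.11,0.02,0,0,-0.09,1,0.9,0.14,0.04,0,0,-0.09,1,1.0,0.161,0.06,0,0,-0.09,1,1.0,0.161,0.1,0,0,-0.09,1]

```text
time: 14.65
position: [0.5611, 0.3646, 0.1558]
tool_rot: [-2.218, -2.224, 0.004]
ft_force: [0.5, -0.2, -0.2]
grip_width: 0.996
grip_force: 0.0
```

Run:
```python
from h import *
s=ctrl.get_state();print(s["position"],s["grip_width"])
print(go((.568,.415,.008),0))
```

```text
[0.56111179 0.36460983 0.15578991] 0.9958768778393055
(array([0.168, 0.025, 0.492]), array([-0.002,  0.001,  0.003]))
```

Request:
jog_arm:
  moves: [0.1,0.025,0.03,0,0,0,1,0.168,0.025,0.12,0,0,0,1,0.168,0.025,0.25,0,0,0,1,0.168,0.025,0.38,0,0,0,1,0.168,0.025,0.47,0,0,0,1,0.168,0.025,0.49,0,0,0,1,0.168,0.025,0.49,0,0,0,-0.2,0.168,0.025,0.49,0,0,0,-0.2]

```text
time: 15.65
position: [0.571, 0.4127, 0.0133]
tool_rot: [2.223, 2.219, 0.004]
ft_force: [-0.1, 0.2, -0.5]
grip_width: 0.851
grip_force: 0.0
```

Request:
jog_arm:
  moves: [0,0,0,0,0,0,-0.2,0,0,0,0,0,0,-0.2,0,0,-0.12,0,0,0,-0.2,0,0,-0.25,0,0,0,-0.2,0,0,-0.4,0,0,0,-0.2,-0.05,0,-0.5,0,0,0,-0.2,-0.2,0,-0.5,0,0,0,-0.2,-0.35,0,-0.5,0,0,0,-0.2]

```text
time: 16.65
position: [0.5698, 0.3066, 0.1622]
tool_rot: [2.221, 2.221, 0.002]
ft_force: [0.9, -0.7, -1.1]
grip_width: 0.778
grip_force: 15.0
```

Run:
```python
from h import *
s=ctrl.get_state();print(s["position"],s["grip_width"])
print(go((.4957,-.0485,.15),-.0932))
```

```text
[0.56980085 0.30655975 0.16218842] 0.7781957715204254
(array([-1.184, -0.247,  0.04 ]), array([ 0.001, -0.   ,  0.089]))
```

Request:
jog_arm:
  moves: [-0.14,-0.03,0,0,0,0.03,-0.2,-0.3,-0.06,0,0,0,0.06,-0.2,-0.46,-0.09,0,0,0,0.09,-0.2,-0.62,-0.13,0,0,0,0.09,-0.2,-0.78,-0.17,0,0,0,0.09,-0.2,-0.92,-0.22,0,0,0,0.09,-0.2,-1.0,-0.247,0,0,0,0.09,-0.2,-1.0,-0.247,0.04,0,0,0.09,-0.2]

```text
time: 17.65
position: [0.496, 0.0063, 0.1504]
tool_rot: [2.327, 2.109, 0.005]
ft_force: [-0.3, 1.8, -1.1]
grip_width: 0.774
grip_force: 15.0
```

Run:
```python
from h import *
s=ctrl.get_state();print(s["position"],s["grip_width"])
print(go((.4957,-.0485,.0375),-.0932))
```

```text
[0.49602469 0.00625383 0.15039568] 0.7742565952327446
(array([-0.182,  0.016,  0.376]), array([ 0.003, -0.002, -0.005]))
```

Request:
jog_arm:
  moves: [-0.1,0.01,0,0,0,0,-0.2,-0.182,0.016,0.08,0,0,0,-0.2,-0.182,0.016,0.2,0,0,0,-0.2,-0.182,0.016,0.3,0,0,0,-0.2,-0.182,0.016,0.36,0,0,0,-0.2,-0.182,0.016,0.376,0,0,0,-0.2,-0.182,0.016,0.376,0,0,0,-0.2,-0.182,0.016,0.376,0,0,0,-0.2]

```text
time: 18.65
position: [0.4956, -0.0463, 0.0372]
tool_rot: [-2.323, -2.114, -0.002]
ft_force: [-0.8, 1.7, 1.9]
grip_width: 0.778
grip_force: 15.0
```

Request:
jog_arm:
  moves: [0,0,0,0,0,0,0.4,0,0,0,0,0,0,0.8,0,0,0,0,0,0,1,0,0,-0.1,0,0,0,1,0,0,-0.25,0,0,0,1,0,0,-0.4,0,0,0,1,0,0,-0.55,0,0,0,1,0,0,-0.7,0,0,0,1]

```text
time: 19.65
position: [0.4947, -0.0478, 0.2483]
tool_rot: [2.325, 2.112, 0.001]
ft_force: [1.1, 0.6, -0.8]
grip_width: 1.002
grip_force: 0.0
```

Run:
```python
from h import *
s=ctrl.get_state();print(s["position"],s["joint_positions"])
print(go((.6639,-.0092,.30),np.pi/2))
```

```text
[ 0.49474074 -0.04776378  0.24828083] [-0.57365822 -0.04260135  0.60458248  1.80136152  0.02458667  1.37486633
 -0.07029961]
(array([ 0.182,  0.549, -0.172]), array([ 0.   , -0.   ,  1.408]))
```

Request:
jog_arm:
  moves: [0.1,0.06,-0.06,0,0,-0.12,1,0.2,0.12,-0.12,0,0,-0.26,1,0.3,0.18,-0.18,0,0,-0.4,1,0.4,0.24,-0.24,0,0,-0.55,1,0.5,0.3,-0.3,0,0,-0.7,1,0.6,0.36,-0.36,0,0,-0.85,1,0.67,0.42,-0.37,0,0,-1.0,1,0.67,0.42,-0.37,0,0,-1.0,1]

```text
time: 20.65
position: [0.6402, 0.1426, 0.3565]
tool_rot: [-0.953, -2.993, 0.002]
ft_force: [-0.1, -0.1, -0.2]
grip_width: 0.997
grip_force: 0.0
```

Request:
jog_arm:
  moves: [0,0,0,0,0,-0.15,1,0,0,0,0,0,-0.3,1,0,0,0,0,0,-0.45,1,0,0,0,0,0,-0.59,1,0,0,0,0,0,-0.59,1,0,0,0,0,0,-0.59,1,0,0,0,0,0,-0.59,1,0,0,0,0,0,-0.59,1]

```text
time: 21.65
position: [0.6395, 0.1407, 0.3579]
tool_rot: [0.003, 3.142, -0.0]
ft_force: [0.7, -0.1, -0.5]
grip_width: 1.001
grip_force: 0.0
```

Run:
```python
from h import *
s=ctrl.get_state();print(s["position"],s["tool_rot"],s["joint_positions"])
w=grab("wrist","pics/w6.png"); cv2.imwrite("pics/w6c.png",w["px"][:340])
hsv=cv2.cvtColor(w["px"],cv2.COLOR_BGR2HSV);H,S,V=[hsv[...,i] for i in range(3)]
def blobs(n,m,lo,hi,z):
    m=m.astype(np.uint8)*255; m[310:]=0
    for c in cv2.findContours(m,cv2.RETR_EXTERNAL,cv2.CHAIN_APPROX_NONE)[0]:
        if lo<cv2.contourArea(c)<hi:
            P=on(w,c.reshape(-1,2).astype(float),z)[:,:2].astype(np.float32)
            r=cv2.minAreaRect(P); print(n,c.reshape(-1,2).mean(0).round(),np.round(r[0],4),np.round(r[1],4),round(r[2],1),P.min(0),P.max(0))
blobs("blue",(H>100)&(H<125)&(S>130)&(V>60),100,4000,.102)
blobs("red",((H<6)|(H>174))&(S>150),150,3000,.087)
blobs("brass",(H>18)&(H<32)&(S>100)&(V>80),200,3000,.049)
```

```text
[0.6394769  0.14071874 0.35785101] [ 3.15115201e-03  3.14155202e+00 -5.09491496e-05] [-0.54052907  0.31791541  0.38977692  1.21359628 -0.11924466  1.63204251
  1.39296121]
blue [468. 201.] [0.6454 0.3046] [0.0448 0.0151] 21.4 [0.6262268  0.28963402] [0.6677337 0.3117115]
red [169. 216.] [ 0.6632 -0.0074] [0.0437 0.0218] 1.0 [ 0.641319   -0.01846025] [0.6850556 0.0035584]
red [550. 206.] [0.6527 0.3947] [0.0413 0.0094] 41.6 [0.6374199 0.378745 ] [0.66753733 0.40992722]
brass [458. 283.] [0.7558 0.322 ] [0.0682 0.0471] 44.0 [0.7279712  0.28459716] [0.7908843 0.3499231]
brass [327. 208.] [0.6635 0.1633] [0.0343 0.0339] 0.0 [0.6463224  0.14635085] [0.6806589  0.18023616]
brass [480.   3.] [0.4566 0.3135] [0.0456 0.0106] 89.2 [0.45099053 0.29074347] [0.46174154 0.33638564]
```

View pics/w6c.png

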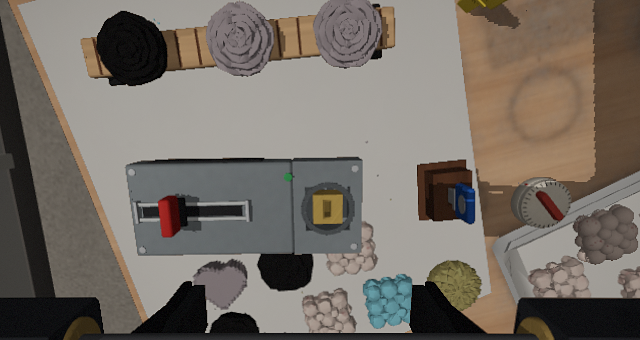

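All three soaps lie on the batten at black (132,48), grey (240,39) and grey (348,32). The fin is at (169,216), the barrel at (327,208) and the key bow at (468,201). I'll check the soap coordinates and go for the damper.

Run:
```python
from h import *
w=grab("wrist")
P=on(w,[(132,48),(240,39),(348,32)],.043)[:,:2]-[.485,.0657]
y=np.array([-.0932,.9956]);x=np.array([.9956,.0932])
print(np.c_[P@x,P@y].round(4))
print(on(w,[(327,208)],.049),go((.6632,-.012,.15),np.pi/2))
```

```text
[[-0.002  -0.109 ]
 [-0.0004  0.0045]
 [ 0.0037  0.1171]]
[[0.66275207 0.16252372 0.049     ]] (array([-0.08 , -0.509,  0.693]), array([-0.   ,  0.   , -0.002]))
```

Request:
jog_arm:
  moves: [-0.02,-0.12,0.1,0,0,0,0,-0.04,-0.24,0.2,0,0,0,0,-0.06,-0.36,0.3,0,0,0,0,-0.08,-0.46,0.4,0,0,0,0,-0.08,-0.51,0.5,0,0,0,0,-0.08,-0.51,0.6,0,0,0,0,-0.08,-0.51,0.69,0,0,0,0,-0.08,-0.51,0.69,0,0,0,0]

```text
time: 22.75
position: [0.6616, -0.0121, 0.1484]
tool_rot: [-0.002, -3.137, 0.0]
ft_force: [0.7, -0.1, 0.4]
grip_width: 0.498
grip_force: 0.0
```

Run:
```python
from h import *
s=ctrl.get_state();print(s["position"],s["grip_width"],go((.6632,-.012,.057),np.pi/2))
v=grab("side")
hsv=cv2.cvtColor(v["px"],cv2.COLOR_BGR2HSV);H,S,V=[hsv[...,i] for i in range(3)]
m=(((H<6)|(H>174))&(S>150)).astype(np.uint8); m[:150]=0;m[230:]=0;m[:,:250]=0;m[:,340:]=0
ys,xs=np.nonzero(m); print(xs.min(),xs.max(),ys.min(),ys.max())
print(proj(v,[(.6632,-.0055,.071),(.6842,-.0055,.087),(.6422,-.0055,.087)]))
```

```text
[ 0.66161697 -0.01213673  0.14841079] 0.4977580169911367 (array([-0.007,  0.001,  0.305]), array([-0.   , -0.005, -0.001]))
286 299 186 197
[[293.43235562 191.07770261]
 [285.95610648 184.91160519]
 [300.39478322 186.28605143]]
```

Request:
jog_arm:
  moves: [-0.007,0,0.1,0,0,0,0,-0.007,0,0.2,0,0,0,0,-0.007,0,0.27,0,0,0,0,-0.007,0,0.3,0,0,0,0,-0.007,0,0.3,0,0,0,-0.9,-0.007,0,0.3,0,0,0,-0.9,-0.007,0,0.3,0,0,0,-0.9,-0.007,0,0.3,0,0,0,-0.9]
  newtons: 15

```text
time: 23.8
position: [0.666, -0.0127, 0.0617]
tool_rot: [0.002, 3.14, -0.001]
ft_force: [-0.7, -1.5, 1.1]
grip_width: 0.148
grip_force: 15.0
```

Request:
jog_arm:
  moves: [0,0.03,0,0,0,0,-0.9,0,0.06,0,0,0,0,-0.9,0,0.09,0,0,0,0,-0.9,0,0.12,0,0,0,0,-0.9,0,0.15,0,0,0,0,-0.9,0,0.18,0,0,0,0,-0.9,0,0.21,0,0,0,0,-0.9,0,0.21,0,0,0,0,-0.9]

```text
time: 24.8
position: [0.6651, 0.0401, 0.0616]
tool_rot: [-0.01, -3.141, 0.02]
ft_force: [-2.3, -16.6, 6.9]
grip_width: 0.146
grip_force: 15.0
```

Request:
jog_arm:
  moves: [0,0.01,0,0,0,0,-0.9,0,0.01,0,0,0,0,-0.9,0,0.01,0,0,0,0,-0.9,0,0.01,0,0,0,0,-0.9,0,0.01,0,0,0,0,-0.9,0,0.01,0,0,0,0,-0.9,0,0.01,0,0,0,0,-0.9,0,0.01,0,0,0,0,-0.9]

```text
time: 25.8
position: [0.6652, 0.0401, 0.0616]
tool_rot: [-0.014, -3.141, 0.024]
ft_force: [-2.6, -20.9, 6.8]
grip_width: 0.149
grip_force: 15.0
```

Run:
```python
from h import *
s=ctrl.get_state();print(s["position"],s["ft_force"],s["torque"],s["tool_rot"])
v=grab("side","pics/s7.png")
cv2.imwrite("pics/s7c.png",cv2.resize(v["px"][120:270,200:400],None,fx=4,fy=4,interpolation=cv2.INTER_CUBIC))
```

```text
[0.66517067 0.04014962 0.06159226] [ -2.64521409 -20.89468529   6.80810418] [-4.49671696  0.67828647  0.17631726] [-0.01397471 -3.14053405  0.02409511]
```

View pics/s7c.png

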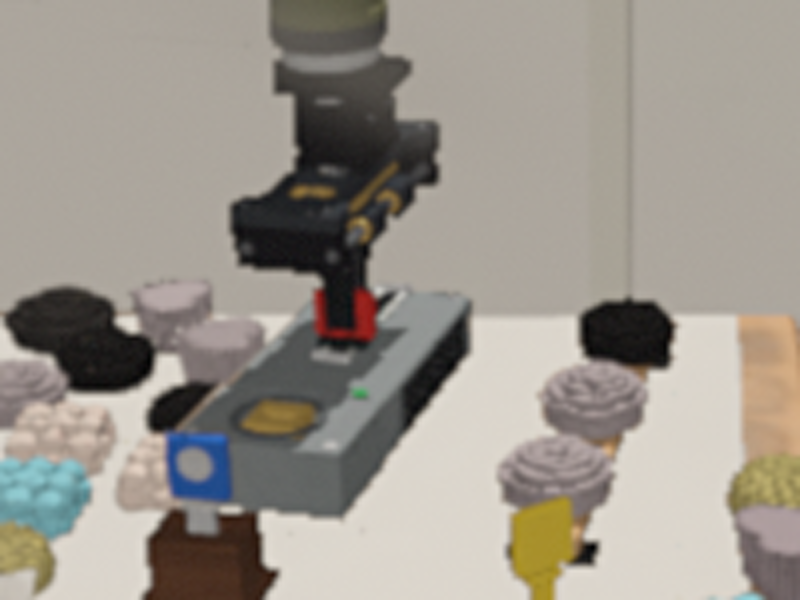

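Request:
jog_arm:
  moves: [0,-0.05,0,0,0,0,-0.9,0,-0.1,0,0,0,0,-0.9,0,-0.15,0,0,0,0,-0.9,0,-0.2,0,0,0,0,-0.9,0,-0.24,0,0,0,0,-0.9,0,-0.27,0,0,0,0,-0.9,0,-0.3,0,0,0,0,-0.9,0,-0.3,0,0,0,0,-0.9]

```text
time: 26.85
position: [0.6663, -0.0323, 0.0615]
tool_rot: [-0.002, 3.14, 0.007]
ft_force: [0.5, 3.9, 5.9]
grip_width: 0.148
grip_force: 15.0
```

Total travel measures 72.4 mm, so the damper started part-open and y=0.040 is the true open stop. I'll open it fully, then back off.

Request:
jog_arm:
  moves: [0,0.05,0,0,0,0,-0.9,0,0.1,0,0,0,0,-0.9,0,0.15,0,0,0,0,-0.9,0,0.2,0,0,0,0,-0.9,0,0.25,0,0,0,0,-0.9,0,0.29,0,0,0,0,-0.9,0,0.29,0,0,0,0,-0.9,0,0.29,0,0,0,0,-0.9]

```text
time: 27.85
position: [0.6652, 0.04, 0.0615]
tool_rot: [-0.011, -3.141, 0.02]
ft_force: [-2.5, -16.2, 7.1]
grip_width: 0.149
grip_force: 15.0
```

Request:
jog_arm:
  moves: [0,-0.03,0,0,0,0,-0.9,0,-0.06,0,0,0,0,-0.9,0,-0.075,0,0,0,0,-0.9,0,-0.075,0,0,0,0,-0.9,0,-0.075,0,0,0,0,-0.9,0,-0.075,0,0,0,0,-0.9,0,-0.075,0,0,0,0,-0.9,0,-0.075,0,0,0,0,-0.9]

```text
time: 28.85
position: [0.6654, 0.0297, 0.0615]
tool_rot: [-0.0, -3.141, -0.001]
ft_force: [-0.8, 1.2, 6.4]
grip_width: 0.152
grip_force: 15.0
```

Request:
jog_arm:
  moves: [0,-0.01,0,0,0,0,-0.9,0,-0.01,0,0,0,0,-0.9,0,-0.01,0,0,0,0,-0.9,0,-0.01,0,0,0,0,-0.4,0,-0.01,0,0,0,0,0,0,-0.01,-0.1,0,0,0,0,0,-0.01,-0.25,0,0,0,0,0,-0.01,-0.4,0,0,0,0]

```text
time: 29.85
position: [0.6649, 0.0253, 0.1811]
tool_rot: [-0.002, -3.14, 0.0]
ft_force: [0.8, 1.0, 0.7]
grip_width: 0.488
grip_force: 0.0
```

Request:
jog_arm:
  moves: [0,0.12,-0.1,0,0,0,0,0,0.25,-0.2,0,0,0,0,0,0.38,-0.3,0,0,0,0,0,0.52,-0.4,0,0,0,0,0,0.66,-0.4,0,0,0,0,0,0.8,-0.4,0,0,0,0,0,0.93,-0.4,0,0,0,0,0,0.93,-0.4,0,0,0,0]

```text
time: 30.85
position: [0.6639, 0.3098, 0.2987]
tool_rot: [0.009, -3.138, -0.002]
ft_force: [-0.9, 0.1, -0.4]
grip_width: 0.501
grip_force: 0.0
```

Run:
```python
from h import *
s=ctrl.get_state();print(s["position"],s["tool_rot"],s["ft_force"])
w=grab("wrist","pics/w8.png"); cv2.imwrite("pics/w8c.png",cv2.resize(w["px"][80:320,200:440],(600,600),interpolation=cv2.INTER_CUBIC))
hsv=cv2.cvtColor(w["px"],cv2.COLOR_BGR2HSV);H,S,V=[hsv[...,i] for i in range(3)]
for n,m,z in [("blue",(H>100)&(H<125)&(S>130)&(V>60),.102)]:
    m=m.astype(np.uint8)*255; m[310:]=0
    for c in cv2.findContours(m,0,1)[0]:
        if cv2.contourArea(c)>100:
            P=on(w,c.reshape(-1,2).astype(float),z)[:,:2].astype(np.float32)
            r=cv2.minAreaRect(P); print(n,cv2.minAreaRect(c),np.round(r[0],4),np.round(r[1],4),round(r[2],1),cv2.boxPoints(r))
v=grab("side"); print(proj(v,[(.6632,.0272,.071)]))
hsv=cv2.cvtColor(v["px"],cv2.COLOR_BGR2HSV);H,S,V=[hsv[...,i] for i in range(3)]
m=(((H<6)|(H>174))&(S>150)).astype(np.uint8); m[:150]=0;m[240:]=0;m[:,:250]=0;m[:,340:]=0
ys,xs=np.nonzero(m); print(xs.mean(),ys.mean())
```

```text
[0.66389351 0.30981189 0.29869338] [ 8.85031005e-03 -3.13841348e+00 -2.25432564e-03] [-0.85195348  0.14617194 -0.35084568]
blue ((304.94354248046875, 191.4541015625), (45.48142623901367, 9.67251968383789), 84.0938491821289) [0.648  0.3074] [0.0399 0.0084] 6.0 [[0.6277502  0.30947644]
 [0.6286357  0.3010968 ]
 [0.668325   0.30529106]
 [0.6674395  0.3136707 ]]
[[289.15374938 195.43525405]]
287.5679012345679 196.62962962962962
```

View pics/w8c.png

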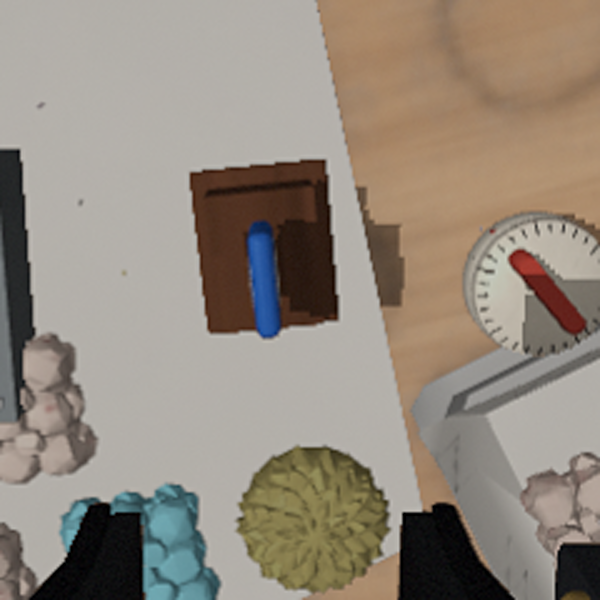

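The crop shows the blue key standing in its rest at about (264,280). Its bow is 40 x 8.4 mm with the long axis 6° from world x, so this is the right key; the yellow one stands elsewhere.

Run:
```python
from h import *
print(go((.648,.3074,.15),np.radians(96)),go((.648,.3074,.065),np.radians(96)))
```

```text
(array([0.058, 0.011, 0.499]), array([-0.001, -0.001, -0.101])) (array([0.058, 0.012, 0.783]), array([-0.001, -0.001, -0.101]))
```

Request:
jog_arm:
  moves: [0.03,0.005,0.1,0,0,-0.05,0,0.058,0.005,0.2,0,0,-0.1,0,0.058,0.008,0.3,0,0,-0.1,0,0.058,0.01,0.4,0,0,-0.1,0,0.058,0.01,0.5,0,0,-0.1,0,0.058,0.01,0.55,0,0,-0.1,0,0.058,0.01,0.55,0,0,-0.1,0,0.058,0.01,0.55,0,0,-0.1,0]

```text
time: 31.95
position: [0.6494, 0.3071, 0.1375]
tool_rot: [-0.162, 3.135, 0.001]
ft_force: [-0.4, -0.7, -0.8]
grip_width: 0.497
grip_force: 0.0
```

Run:
```python
from h import *
s=ctrl.get_state();print(s["position"],s["tool_rot"])
print(go((.648,.3074,.065),np.radians(96)))
```

```text
[0.64942202 0.30709672 0.13753435] [-1.61536850e-01  3.13513544e+00  1.31082707e-03]
(array([0.005, 0.001, 0.242]), array([ 0.001,  0.002, -0.002]))
```

Request:
jog_arm:
  moves: [0.004,0,0.08,0,0,0,0,0.004,0,0.16,0,0,0,0,0.004,0,0.22,0,0,0,0,0.004,0,0.242,0,0,0,0,0.004,0,0.242,0,0,0,-0.9,0.004,0,0.242,0,0,0,-1,0.004,0,0.242,0,0,0,-1,0.004,0,0.242,0,0,0,-1]
  newtons: 40

```text
time: 32.95
position: [0.6475, 0.3072, 0.0639]
tool_rot: [-0.162, 3.137, 0.001]
ft_force: [0.2, 0.5, -0.7]
grip_width: 0.135
grip_force: 0.0
```

Run:
```python
from h import *
s=ctrl.get_state();print(s["position"],s["tool_rot"],s["ft_force"],s["grip_width"]*.087,s["joint_positions"][6])
```

```text
[0.64754242 0.30719044 0.06385887] [-1.62464254e-01  3.13654684e+00  6.14817205e-04] [ 0.21406091  0.46012311 -0.69782174] 0.011722035413955735 1.3072435415271029
```

Request:
jog_arm:
  moves: [0,0,0,0,0,0,-1,0,0,0,0,0,0,-1,0,0,0,0,0,0,-1,0,0,-0.05,0,0,0,-1,0,0,-0.12,0,0,0,-1,0,0,-0.25,0,0,0,-1,0,0,-0.4,0,0,0,-1,0,0,-0.4,0,0,0,-1]

```text
time: 33.95
position: [0.6502, 0.3081, 0.1906]
tool_rot: [-0.162, 3.128, 0.007]
ft_force: [0.1, -0.3, -0.5]
grip_width: 0.095
grip_force: 40.0
```

Run:
```python
from h import *
s=ctrl.get_state();print(s["position"],s["grip_width"]*.087,s["ft_force"])
print(go((.6794,.1657,.2987),np.pi/2))
```

```text
[0.65022076 0.30805034 0.19056775] 0.008303079698795996 [ 0.1481619  -0.27176665 -0.53900407]
(array([-0.051, -0.481, -0.362]), array([0.004, 0.009, 0.099]))
```

Request:
jog_arm:
  moves: [0,-0.08,-0.1,0,0,0.05,-1,-0.02,-0.18,-0.2,0,0,0.1,-1,-0.03,-0.28,-0.3,0,0,0.1,-1,-0.04,-0.38,-0.36,0,0,0.1,-1,-0.05,-0.48,-0.36,0,0,0.1,-1,-0.05,-0.48,-0.36,0,0,0.1,-1,-0.05,-0.48,-0.36,0,0,0.1,-1,-0.05,-0.48,-0.36,0,0,0.1,-1]

```text
time: 34.95
position: [0.6765, 0.1673, 0.2909]
tool_rot: [0.002, -3.141, -0.001]
ft_force: [-0.5, 0.9, -0.4]
grip_width: 0.098
grip_force: 40.0
```

Run:
```python
from h import *
s=ctrl.get_state();print(s["position"],s["tool_rot"])
w=grab("wrist","pics/w9.png"); cv2.imwrite("pics/w9c.png",cv2.resize(w["px"][100:400,180:440],(650,750))[:600])
hsv=cv2.cvtColor(w["px"],cv2.COLOR_BGR2HSV);H,S,V=[hsv[...,i] for i in range(3)]
m=((H>15)&(H<34)&(S>90)&(V>50)).astype(np.uint8)*255; m[310:]=0; m[:,:230]=0; m[:,400:]=0
c=max(cv2.findContours(m,0,1)[0],key=cv2.contourArea)
P=on(w,c.reshape(-1,2).astype(float),.049)[:,:2].astype(np.float32); r=cv2.minAreaRect(P); print("barrel",cv2.minAreaRect(c),r)
x,y,W,Hh=cv2.boundingRect(c); sub=V[y+4:y+Hh-4,x+4:x+W-4]; t,k=cv2.threshold(sub,0,255,cv2.THRESH_BINARY_INV+cv2.THRESH_OTSU)
c=max(cv2.findContours(k,0,1)[0],key=cv2.contourArea)+[x+4,y+4]
P=on(w,c.reshape(-1,2).astype(float),.049)[:,:2].astype(np.float32); print("slot",cv2.boundingRect(c),cv2.minAreaRect(P),P.min(0),P.max(0))
```

```text
[0.67646983 0.16730884 0.29087696] [ 1.88295681e-03 -3.14073223e+00 -1.15269894e-03]
barrel ((303.5, 185.0), (38.0, 35.0), 90.0) ((0.6624297499656677, 0.16302424669265747), (0.03723250329494476, 0.034475989639759064), 0.009517406113445759)
slot (298, 176, 10, 22) ((0.6637301445007324, 0.1620427817106247), (0.008825800381600857, 0.020618388429284096), 89.97164916992188) [0.65342075 0.15762772] [0.67403764 0.16645981]
```

View pics/w9c.png

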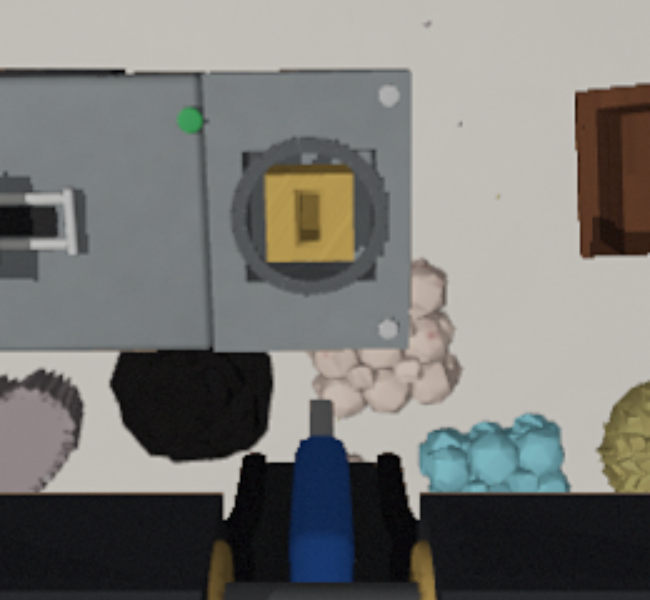

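Run:
```python
from h import *
s=ctrl.get_state(); w=grab("wrist"); p=np.array(s["position"])
print(proj(w,[p+[-.008,0,-.05],p+[-.008,.0025,-.05],p+[-.008,-.0025,-.05],p+[0.0,0,-.05]]))
print(go((.6635,.1625,.115),np.pi/2),go((.6635,.1625,.095),np.pi/2))
```

```text
[[307.98852607 252.39262298]
 [312.6398488  252.39246207]
 [303.3371158  252.392883  ]
 [307.98728037 266.40537549]]
(array([ 0.043, -0.015,  0.587]), array([ 0.   , -0.001,  0.001])) (array([ 0.043, -0.015,  0.653]), array([ 0.   , -0.001,  0.001]))
```

Request:
jog_arm:
  moves: [0.03,-0.01,0.1,0,0,0,-1,0.055,-0.017,0.2,0,0,0,-1,0.055,-0.017,0.3,0,0,0,-1,0.055,-0.017,0.4,0,0,0,-1,0.055,-0.017,0.5,0,0,0,-1,0.055,-0.017,0.57,0,0,0,-1,0.055,-0.017,0.61,0,0,0,-1,0.055,-0.017,0.61,0,0,0,-1]

```text
time: 36.05
position: [0.6602, 0.1604, 0.1077]
tool_rot: [-0.002, -3.141, 0.0]
ft_force: [-0.7, -0.3, -1.4]
grip_width: 0.096
grip_force: 40.0
```

Run:
```python
from h import *
s=ctrl.get_state();print(s["position"],s["tool_rot"],s["ft_force"])
print(go((.660,.1623,.09),np.pi/2))
w=grab("wrist","pics/w10.png"); cv2.imwrite("pics/w10c.png",cv2.resize(w["px"][150:330,220:400],(600,600)))
```

```text
[0.66024487 0.16040619 0.10771866] [-1.62067713e-03 -3.14063525e+00  4.70854751e-04] [-0.7414628  -0.33703049 -1.42891808]
(array([0.001, 0.006, 0.059]), array([-0.   , -0.001, -0.001]))
```

View pics/w10c.png

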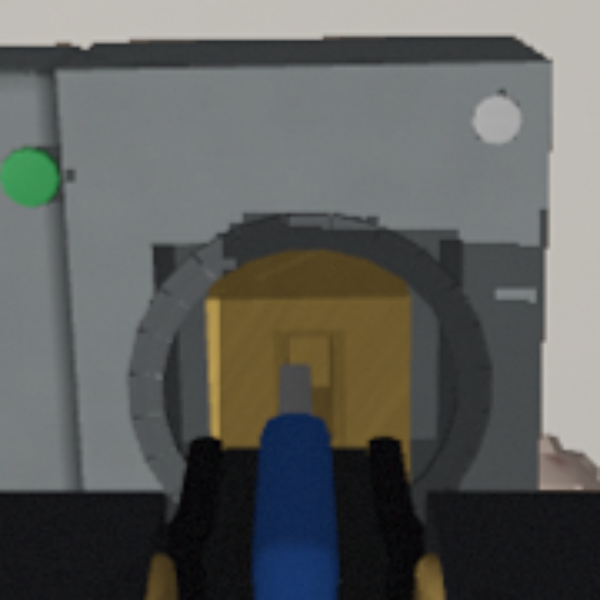

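Run:
```python
from h import *
s=ctrl.get_state();w=grab("wrist");p=np.array(s["position"]);print(p)
f=lambda u,v,z: on(w,[(220+u/3.3333,150+v/3.3333)],z)[0].round(4)
print("slot edge",f(309,332,.049),"blade edge",f(295.5,365,p[2]-.05),"barrel edge",f(309,298,.049),"L/R",f(207,380,.049),f(411,380,.049))
print(go((.660,.1628,.09),np.pi/2))
```

```text
[0.66087996 0.16045758 0.10875358]
slot edge [0.6545 0.1631 0.049 ] blade edge [0.657  0.1608 0.0588] barrel edge [0.6486 0.1631 0.049 ] L/R [0.6631 0.1458 0.049 ] [0.6631 0.1804 0.049 ]
(array([0.004, 0.008, 0.065]), array([ 0.001,  0.002, -0.001]))
```

Request:
jog_arm:
  moves: [0,0.008,0,0,0,0,-1,0,0.008,0,0,0,0,-1,0,0.008,0.015,0,0,0,-1,0,0.008,0.03,0,0,0,-1,0,0.008,0.045,0,0,0,-1,0,0.008,0.06,0,0,0,-1,0,0.008,0.07,0,0,0,-1,0,0.008,0.07,0,0,0,-1]

```text
time: 37.15
position: [0.6603, 0.1627, 0.0869]
tool_rot: [-0.002, -3.141, 0.0]
ft_force: [-0.5, 0.4, -0.3]
grip_width: 0.097
grip_force: 40.0
```

Request:
jog_arm:
  moves: [0,0,0.015,0,0,0,-1,0,0,0.03,0,0,0,-1,0,0,0.045,0,0,0,-1,0,0,0.052,0,0,0,-1,0,0,0.052,0,0,0,-1,0,0,0.052,0,0,0,-1,0,0,0.052,0,0,0,-1,0,0,0.052,0,0,0,-1]

```text
time: 38.15
position: [0.6606, 0.1628, 0.0718]
tool_rot: [0.002, 3.141, 0.0]
ft_force: [0.7, -0.5, -0.3]
grip_width: 0.098
grip_force: 40.0
```

Request:
jog_arm:
  moves: [0,0.002,0,0,0,0.15,-1,-0.001,0.004,0,0,0,0.3,-1,-0.001,0.005,0,0,0,0.45,-1,-0.002,0.007,0,0,0,0.6,-1,-0.003,0.008,0,0,0,0.75,-1,-0.005,0.009,0,0,0,0.9,-1,-0.006,0.01,0,0,0,1.0,-1,-0.006,0.01,0,0,0,1.0,-1]

```text
time: 39.15
position: [0.6628, 0.1666, 0.0719]
tool_rot: [1.57, 2.72, 0.002]
ft_force: [1.3, 1.0, -0.8]
grip_width: 0.1
grip_force: 40.0
```

Run:
```python
from h import *
s=ctrl.get_state();print(s["position"],s["tool_rot"],s["ft_force"],s["torque"],s["joint_positions"])
```

```text
[0.66282703 0.16661234 0.07187398] [1.56958489e+00 2.72046535e+00 2.09574625e-03] [ 1.3195142   0.98285911 -0.82203354] [ 0.34405439 -0.36786687  0.01350038] [-0.69553765  0.54028367  0.55856638  1.54636684 -0.30503455  1.14129951
  0.45058355]
```

Request:
jog_arm:
  moves: [0,0.002,0,0,0,0.15,-1,-0.001,0.003,0,0,0,0.25,-1,-0.001,0.004,0,0,0,0.32,-1,-0.001,0.004,0,0,0,0.36,-1,-0.001,0.005,0,0,0,0.4,-1,-0.001,0.005,0,0,0,0.4,-1,-0.001,0.005,0,0,0,0.4,-1,-0.001,0.005,0,0,0,0.4,-1]

```text
time: 40.15
position: [0.6645, 0.167, 0.0719]
tool_rot: [2.101, 2.334, 0.003]
ft_force: [4.9, 2.6, -2.5]
grip_width: 0.099
grip_force: 40.0
```

Run:
```python
from h import *
s=ctrl.get_state();print(s["position"],s["tool_rot"],s["ft_force"],s["torque"])
r=R.from_rotvec(s["tool_rot"]).as_matrix()[:,1]; print(np.degrees(np.arctan2(r[1],r[0])))
```

```text
[0.66452258 0.16701522 0.07192971] [2.10138931 2.33445648 0.00324607] [ 4.94612042  2.58522305 -2.5347434 ] [ 0.70123042 -1.08907755  0.34970965]
6.015260596850912
```

Request:
jog_arm:
  moves: [0,-0.002,0,0,0,-0.15,-1,-0.001,-0.004,0,0,0,-0.3,-1,-0.001,-0.005,0,0,0,-0.45,-1,-0.002,-0.007,0,0,0,-0.6,-1,-0.003,-0.008,0,0,0,-0.75,-1,-0.005,-0.009,0,0,0,-0.9,-1,-0.006,-0.01,0,0,0,-1.0,-1,-0.006,-0.01,0,0,0,-1.0,-1]

```text
time: 41.15
position: [0.6609, 0.1647, 0.0719]
tool_rot: [-0.657, -3.072, -0.002]
ft_force: [1.7, 3.6, -0.7]
grip_width: 0.098
grip_force: 40.0
```

Request:
jog_arm:
  moves: [0,-0.002,0,0,0,-0.15,-1,-0.001,-0.004,0,0,0,-0.3,-1,-0.001,-0.005,0,0,0,-0.42,-1,-0.002,-0.006,0,0,0,-0.52,-1,-0.002,-0.007,0,0,0,-0.59,-1,-0.002,-0.007,0,0,0,-0.59,-1,-0.002,-0.007,0,0,0,-0.59,-1,-0.002,-0.007,0,0,0,-0.59,-1]

```text
time: 42.15
position: [0.6605, 0.1619, 0.0718]
tool_rot: [0.308, -3.126, 0.0]
ft_force: [1.2, 2.1, 1.1]
grip_width: 0.101
grip_force: 40.0
```

Run:
```python
from h import *
s=ctrl.get_state();print(s["position"],s["ft_force"],s["torque"])
r=R.from_rotvec(s["tool_rot"]).as_matrix()[:,1]; print(np.degrees(np.arctan2(r[1],r[0])))
```

```text
[0.66051797 0.16192857 0.07181009] [1.19900293 2.12868479 1.05037053] [ 0.69660286 -0.15616927 -0.06731552]
101.27009059299499
```

Request:
jog_arm:
  moves: [0,-0.001,0,0,0,-0.05,-1,0,-0.001,0,0,0,-0.08,-1,0,-0.001,0,0,0,-0.08,-1,0,-0.001,0,0,0,-0.08,-1,0,-0.001,0,0,0,-0.08,-1,0,-0.001,0,0,0,-0.08,-1,0,-0.001,0,0,0,-0.08,-1,0,-0.001,0,0,0,-0.08,-1]

```text
time: 43.15
position: [0.6606, 0.1616, 0.0718]
tool_rot: [0.441, -3.11, -0.0]
ft_force: [-1.1, 2.2, 4.2]
grip_width: 0.102
grip_force: 40.0
```

Run:
```python
from h import *
s=ctrl.get_state();print(s["position"],s["ft_force"],s["torque"])
r=R.from_rotvec(s["tool_rot"]).as_matrix()[:,1]; print(np.degrees(np.arctan2(r[1],r[0])))
```

```text
[0.66061087 0.16163841 0.07177687] [-1.07025944  2.21203612  4.2086139 ] [ 0.56916183  0.27452955 -0.27242258]
106.12905172506343
```

Request:
jog_arm:
  moves: [0,0.002,0,0,0,0.15,-1,0,0.003,0,0,0,0.24,-1,0,0.003,0,0,0,0.24,-1,0,0.003,-0.04,0,0,0.24,-1,0,0.003,-0.1,0,0,0.24,-1,0,0.003,-0.18,0,0,0.24,-1,0,0.003,-0.3,0,0,0.24,-1,0,0.003,-0.4,0,0,0.24,-1]

```text
time: 44.15
position: [0.6609, 0.1621, 0.1949]
tool_rot: [-0.048, 3.139, 0.001]
ft_force: [-0.2, -0.5, -0.2]
grip_width: 0.098
grip_force: 40.0
```

Run:
```python
from h import *
s=ctrl.get_state();p=s["position"];print(p,s["tool_rot"],s["ft_force"])
print(go((.6639,.3098,.2987),np.radians(90)),go((.6639,.3098,.2987),np.radians(96)))
v=grab("side"); w=grab("wrist","pics/w11.png")
hsv=cv2.cvtColor(w["px"],cv2.COLOR_BGR2HSV);H,S,V=[hsv[...,i] for i in range(3)]
m=((H>15)&(H<34)&(S>90)&(V>50)).astype(np.uint8)*255; m[310:]=0; m[:,:200]=0; m[:,420:]=0
c=max(cv2.findContours(m,0,1)[0],key=cv2.contourArea); print(cv2.minAreaRect(c))
```

```text
[0.66091695 0.16211074 0.1949323 ] [-4.79333420e-02  3.13908678e+00  6.47919761e-04] [-0.19464442 -0.51640593 -0.15902738]
(array([-0.026,  0.492, -0.346]), array([0.   , 0.002, 0.029])) (array([-0.026,  0.492, -0.346]), array([ 0.   ,  0.002, -0.071]))
((308.0, 217.0), (50.0, 44.0), 90.0)
```

Run:
```python
from h import *
print(go((.6478,.3073,.16),np.radians(96)))
```

```text
(array([0.037, 0.484, 0.127]), array([ 0.002,  0.008, -0.071]))
```

Request:
jog_arm:
  moves: [0.005,0.08,0,0,0,-0.02,-1,0.012,0.18,0,0,0,-0.04,-1,0.018,0.28,0,0,0,-0.07,-1,0.026,0.38,0.03,0,0,-0.07,-1,0.034,0.46,0.06,0,0,-0.07,-1,0.037,0.484,0.1,0,0,-0.07,-1,0.037,0.484,0.127,0,0,-0.07,-1,0.037,0.484,0.127,0,0,-0.07,-1]

```text
time: 45.25
position: [0.6451, 0.3051, 0.1525]
tool_rot: [0.159, -3.136, 0.003]
ft_force: [0.2, -0.5, -0.3]
grip_width: 0.098
grip_force: 40.0
```

Run:
```python
from h import *
s=ctrl.get_state();p=np.array(s["position"]);print(p)
print(go((.6478,.3073,.10),np.radians(96)))
w=grab("wrist","pics/w12.png")
cv2.imwrite("pics/w12c.png",cv2.resize(w["px"][150:330,220:400],(600,600)))
```

```text
[0.64509375 0.30507022 0.152462  ]
(array([-0.01 ,  0.007,  0.175]), array([-0.002, -0.001, -0.003]))
```

View pics/w12c.png

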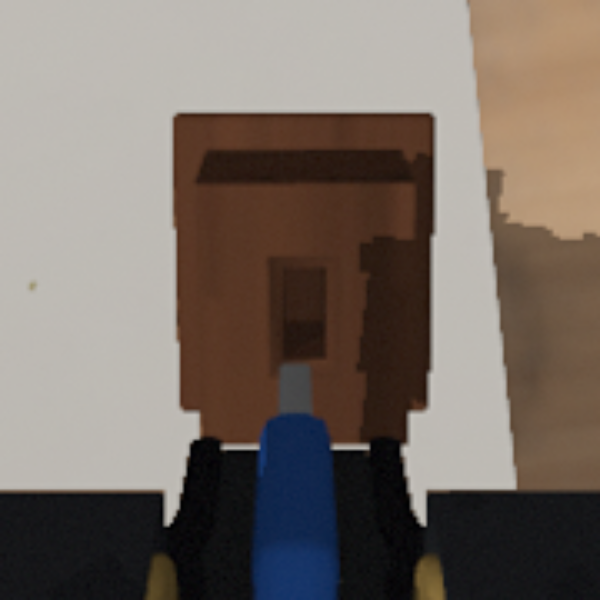

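Blade (295,365) and slot (300,310) are parallel, and the computed 3 mm/2 mm correction lines them up.

Request:
jog_arm:
  moves: [-0.01,0.007,0,0,0,0,-1,-0.01,0.007,0.06,0,0,0,-1,-0.01,0.007,0.12,0,0,0,-1,-0.01,0.007,0.165,0,0,0,-1,-0.01,0.007,0.19,0,0,0,-1,-0.01,0.007,0.21,0,0,0,-1,-0.01,0.007,0.22,0,0,0,-1,-0.01,0.007,0.22,0,0,0,-1]

```text
time: 46.3
position: [0.6479, 0.3092, 0.0876]
tool_rot: [-0.162, 3.137, -0.001]
ft_force: [0.1, -1.1, -0.9]
grip_width: 0.098
grip_force: 40.0
```

Request:
jog_arm:
  moves: [0,0,0.015,0,0,0,-1,0,0,0.03,0,0,0,-1,0,0,0.045,0,0,0,-1,0,0,0.06,0,0,0,-1,0,0,0.07,0,0,0,-1,0,0,0.07,0,0,0,-1,0,0,0.07,0,0,0,-1,0,0,0.07,0,0,0,-1]

```text
time: 47.3
position: [0.6475, 0.3093, 0.0661]
tool_rot: [0.162, -3.137, 0.001]
ft_force: [1.0, -4.4, -2.0]
grip_width: 0.099
grip_force: 40.0
```

Request:
jog_arm:
  moves: [0,-0.005,0,0,0,0,-1,0,-0.005,0,0,0,0,-1,0,-0.005,0,0,0,0,-0.6,0,-0.005,0,0,0,0,-0.3,0,-0.005,0,0,0,0,0,0,-0.005,-0.08,0,0,0,0,0,-0.005,-0.2,0,0,0,0,0,-0.005,-0.35,0,0,0,0]

```text
time: 48.3
position: [0.6473, 0.3082, 0.1718]
tool_rot: [0.163, -3.136, 0.001]
ft_force: [0.2, 1.1, -0.3]
grip_width: 0.494
grip_force: 0.0
```

Run:
```python
from h import *
s=ctrl.get_state();p=np.array(s["position"]);print(p,s["ft_force"],s["grip_width"])
print(go((.64,.14,.358),np.pi/2))
```

```text
[0.64726127 0.30824056 0.17175341] [ 0.2231463   1.05386105 -0.33112578] 0.49375243269533103
(array([ 0.083, -0.555, -0.621]), array([-0.   , -0.002,  0.099]))
```

Now back up to the earlier viewpoint to check the final state.

Request:
jog_arm:
  moves: [0.01,-0.07,-0.1,0,0,0.05,0,0.02,-0.15,-0.2,0,0,0.1,0,0.03,-0.25,-0.3,0,0,0.1,0,0.05,-0.36,-0.4,0,0,0.1,0,0.07,-0.46,-0.5,0,0,0.1,0,0.083,-0.555,-0.6,0,0,0.1,0,0.083,-0.555,-0.62,0,0,0.1,0,0.083,-0.555,-0.62,0,0,0.1,0]

```text
time: 49.3
position: [0.6403, 0.1415, 0.3574]
tool_rot: [-0.0, 3.141, 0.002]
ft_force: [0.8, 0.9, -0.8]
grip_width: 0.495
grip_force: 0.0
```

Run:
```python
from h import *
w=grab("wrist","pics/w13.png"); cv2.imwrite("pics/w13c.png",w["px"][:340]); print(ctrl.get_state()["position"])
```

```text
[0.63990674 0.14201327 0.35634529]
```

View pics/w13c.png

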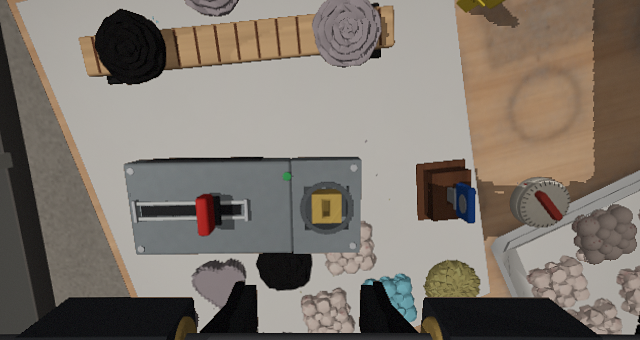

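The middle grey soap has been knocked off towards the robot and sits at (212,0) in the view; everything else is right. I'll locate it by measurement only and put it back.

Request:
jog_arm:
  moves: [0.06,-0.05,0,0,0,0,1,0.12,-0.1,0,0,0,0,1,0.18,-0.15,0,0,0,0,1,0.24,-0.2,0,0,0,0,1,0.3,-0.2,0,0,0,0,1,0.33,-0.2,0,0,0,0,1,0.33,-0.2,0,0,0,0,1,0.33,-0.2,0,0,0,0,1]

```text
time: 50.35
position: [0.5416, 0.0808, 0.3571]
tool_rot: [-0.0, -3.141, 0.001]
ft_force: [-0.2, -0.6, -1.6]
grip_width: 0.998
grip_force: 0.0
```

Run:
```python
from h import *
s=ctrl.get_state();print(s["position"],s["joint_positions"])
w=grab("wrist","pics/w14.png"); hsv=cv2.cvtColor(w["px"],cv2.COLOR_BGR2HSV);H,S,V=[hsv[...,i] for i in range(3)]
V=cv2.GaussianBlur(V,(5,5),0)
for n,m in [("grey",(V<146)&(V>75)&(hsv[...,1]<60)),("black",V<55),("greyH",((H>150)|(H<8))&(V>60)&(V<175))]:
    m=cv2.morphologyEx(m.astype(np.uint8)*255,cv2.MORPH_CLOSE,np.ones((5,5))); m=cv2.morphologyEx(m,cv2.MORPH_OPEN,np.ones((7,7))); m[300:]=0
    for c in cv2.findContours(m,0,1)[0]:
        if 1500<cv2.contourArea(c)<9000:
            (u,r),M=cv2.minEnclosingCircle(c),cv2.moments(c); ce=(M["m10"]/M["m00"],M["m01"]/M["m00"])
            e=on(w,[(ce[0]-r,ce[1]),(ce[0]+r,ce[1])],.02)
            print(n,np.round(ce),int(r),int(cv2.contourArea(c)),on(w,[ce],.017)[0].round(4),on(w,[ce],.043)[0].round(4),np.linalg.norm(e[0]-e[1]).round(3))
```

```text
[0.54163224 0.08079798 0.35709144] [-0.57469532  0.06619297  0.40358924  1.49191047 -0.02568472  1.58911988
  1.39823026]
grey [297. 267.] 115 8379 [0.6482 0.067  0.017 ] [0.6387 0.0677 0.043 ] 0.294
grey [400. 128.] 35 3262 [0.4765 0.1874 0.017 ] [0.4758 0.1819 0.043 ] 0.082
grey [270.  79.] 34 3194 [0.4226 0.0382 0.017 ] [0.4247 0.0404 0.043 ] 0.077
black [197. 145.] 34 3024 [ 0.4951 -0.0507  0.017 ] [ 0.4934 -0.0439  0.043 ] 0.08
black [ 36. 146.] 157 5899 [ 0.4977 -0.2376  0.017 ] [ 0.496  -0.2211  0.043 ] 0.357
greyH [399. 128.] 34 3173 [0.4766 0.1873 0.017 ] [0.4759 0.1818 0.043 ] 0.079
greyH [270.  79.] 33 3068 [0.4225 0.0379 0.017 ] [0.4247 0.0401 0.043 ] 0.075
```

Request:
jog_arm:
  moves: [0.06,-0.04,0.1,0,0,0,1,0.14,-0.08,0.22,0,0,0,1,0.22,-0.12,0.34,0,0,0,1,0.3,-0.14,0.46,0,0,0,1,0.37,-0.14,0.58,0,0,0,1,0.38,-0.14,0.7,0,0,0,1,0.38,-0.14,0.8,0,0,0,1,0.38,-0.14,0.8,0,0,0,1]

```text
time: 51.4
position: [0.4257, 0.0378, 0.1157]
tool_rot: [-0.003, -3.137, 0.003]
ft_force: [-0.7, -0.0, 0.1]
grip_width: 0.999
grip_force: 0.0
```

Run:
```python
from h import *
s=ctrl.get_state();print(s["position"],s["tool_rot"],s["joint_positions"])
print(go((.427,.0385,.009),np.pi/2))
```

```text
[0.42565918 0.03777023 0.11571719] [-2.53240305e-03 -3.13706237e+00  2.67505499e-03] [-0.56341841 -0.08449615  0.39801758  2.11572397  0.03758467  1.10882138
  1.38558952]
(array([-0.006,  0.003,  0.356]), array([-0.002, -0.004, -0.002]))
```

Request:
jog_arm:
  moves: [-0.006,0.003,0.1,0,0,0,1,-0.006,0.003,0.2,0,0,0,1,-0.006,0.003,0.3,0,0,0,1,-0.006,0.003,0.35,0,0,0,1,-0.006,0.003,0.35,0,0,0,1,-0.006,0.003,0.35,0,0,0,-0.2,-0.006,0.003,0.35,0,0,0,-0.2,-0.006,0.003,0.35,0,0,0,-0.2]
  newtons: 15

```text
time: 52.4
position: [0.4297, 0.0392, 0.0133]
tool_rot: [0.002, 3.14, 0.001]
ft_force: [-0.8, -0.4, 4.2]
grip_width: 0.754
grip_force: 14.7
```

Request:
jog_arm:
  moves: [0,0,0,0,0,0,-0.2,0,0,0,0,0,0,-0.2,0,0,-0.12,0,0,0,-0.2,0,0,-0.25,0,0,0,-0.2,0,0,-0.33,0,0,0,-0.2,-0.06,0.03,-0.33,0,0,0,-0.2,-0.12,0.06,-0.33,0,0,0,-0.2,-0.12,0.06,-0.33,0,0,0,-0.2]

```text
time: 53.4
position: [0.4655, 0.0577, 0.1114]
tool_rot: [-0.001, -3.142, 0.001]
ft_force: [-0.6, -0.4, -1.0]
grip_width: 0.752
grip_force: 14.7
```

Run:
```python
from h import *
s=ctrl.get_state();print(s["position"],s["grip_width"])
print(go((.489,.069,.0375),np.pi/2))
```

```text
[0.46546179 0.05765658 0.11135158] 0.751747428603433
(array([-0.078,  0.038,  0.246]), array([-0., -0., -0.]))
```

Request:
jog_arm:
  moves: [-0.084,0.038,0,0,0,0,-0.2,-0.084,0.038,0.06,0,0,0,-0.2,-0.084,0.038,0.14,0,0,0,-0.2,-0.084,0.038,0.2,0,0,0,-0.2,-0.084,0.038,0.23,0,0,0,-0.2,-0.084,0.038,0.238,0,0,0,-0.2,-0.084,0.038,0.238,0,0,0,-0.2,-0.084,0.038,0.238,0,0,0,-0.2]

```text
time: 54.4
position: [0.4908, 0.0687, 0.0409]
tool_rot: [0.002, 3.14, 0.001]
ft_force: [0.8, -0.7, -1.4]
grip_width: 0.754
grip_force: 14.7
```

Request:
jog_arm:
  moves: [0,0,0,0,0,0,0.2,0,0,0,0,0,0,0.6,0,0,0,0,0,0,1,0,0,0,0,0,0,1,0,0,-0.15,0,0,0,1,0,0,-0.3,0,0,0,1,0,0,-0.5,0,0,0,1,0,0,-0.65,0,0,0,1]

```text
time: 55.4
position: [0.4907, 0.0685, 0.2379]
tool_rot: [0.002, 3.139, 0.002]
ft_force: [1.0, 0.5, -0.6]
grip_width: 0.999
grip_force: 0.0
```

Request:
jog_arm:
  moves: [-0.1,0.02,-0.1,0,0,0,1,-0.2,0.05,-0.25,0,0,0,1,-0.3,0.08,-0.4,0,0,0,1,-0.36,0.1,-0.45,0,0,0,1,-0.36,0.1,-0.45,0,0,0,1,-0.36,0.1,-0.45,0,0,0,1,-0.36,0.1,-0.45,0,0,0,1,-0.36,0.1,-0.45,0,0,0,1]

```text
time: 56.4
position: [0.5976, 0.0981, 0.3699]
tool_rot: [-0.002, -3.141, -0.001]
ft_force: [-0.1, 0.2, 0.4]
grip_width: 1.002
grip_force: 0.0
```

Run:
```python
from h import *
s=ctrl.get_state();print(s["position"])
w=grab("wrist","pics/w15.png"); hsv=cv2.cvtColor(w["px"],cv2.COLOR_BGR2HSV);H,S,V=[hsv[...,i] for i in range(3)]
Vb=cv2.GaussianBlur(V,(5,5),0)
y=np.array([-.0932,.9956]);x=np.array([.9956,.0932])
for n,m,z,lo in [("black",Vb<55,.043,1200),("grey",((H>150)|(H<8))&(Vb>60)&(Vb<175)&(S<90),.043,1500),("blue",(H>100)&(H<125)&(S>130)&(V>60),.102,100),("red",((H<6)|(H>174))&(S>150),.087,200),("brass",(H>18)&(H<32)&(S>100)&(V>80),.049,300)]:
    m=cv2.morphologyEx(m.astype(np.uint8)*255,cv2.MORPH_CLOSE,np.ones((5,5))); m[300:]=0
    if lo>1000: m=cv2.morphologyEx(m,cv2.MORPH_OPEN,np.ones((7,7)))
    for c in cv2.findContours(m,0,1)[0]:
        if lo<cv2.contourArea(c)<9000:
            M=cv2.moments(c); ce=(M["m10"]/M["m00"],M["m01"]/M["m00"]); P=on(w,[ce],z)[0]
            r=cv2.minAreaRect(on(w,c.reshape(-1,2).astype(float),z)[:,:2].astype(np.float32))
            d=P[:2]-[.485,.0657]; print(n,np.round(ce),int(cv2.contourArea(c)),P.round(4),"batten xy",np.round([d@x,d@y],4),np.round(r[0],4),np.round(r[1],3),round(r[2]))
```

```text
[0.5976317  0.09813125 0.36990324]
black [469. 217.] 1926 [0.6359 0.2916 0.043 ] batten xy [0.1713 0.2108] [0.6395 0.2963] [0.062 0.06 ] 5
black [180.  92.] 3240 [ 0.4939 -0.0438  0.043 ] batten xy [-0.0013 -0.1098] [ 0.494  -0.0438] [0.069 0.068] 86
black [ 33. 145.] 5619 [ 0.5512 -0.2148  0.043 ] batten xy [ 0.0398 -0.2854] [ 0.5737 -0.2158] [0.025 0.336] 90
grey [281.  82.] 3212 [0.4827 0.0687 0.043 ] batten xy [-0.002   0.0032] [0.4827 0.0692] [0.069 0.068] 90
grey [384.  75.] 3372 [0.4761 0.1821 0.043 ] batten xy [0.002  0.1167] [0.4761 0.1822] [0.069 0.069] 4
blue [502. 238.] 232 [0.6456 0.3065 0.102 ] batten xy [0.1823 0.2248] [0.6433 0.3054] [0.048 0.016] 23
red [248. 247.] 507 [0.6599 0.0301 0.087 ] batten xy [ 0.1708 -0.0517] [0.6611 0.0303] [0.047 0.017] 2
red [573. 237.] 250 [0.6488 0.3908 0.087 ] batten xy [0.1934 0.3084] [0.6487 0.3908] [0.042 0.009] 41
brass [477. 295.] 339 [0.7346 0.3102 0.049 ] batten xy [0.2713 0.2201] [0.7326 0.3111] [0.016 0.054] 0
brass [361. 240.] 756 [0.6635 0.1623 0.049 ] batten xy [0.1868 0.0796] [0.6637 0.1625] [0.035 0.034] 90
brass [516.  40.] 1230 [0.4443 0.3173 0.049 ] batten xy [-0.0171  0.2543] [0.4494 0.3174] [0.049 0.04 ] 51
```

```bash
python3 -c "
from bench import ctrl
print(ctrl.close_job())"
```

```text
the job is handed in; nothing more can be done
None
```

The job is handed in with no verdict returned; at my last check three soaps were on the batten, the damper about 12 mm off its stop, the switch home and the key in its rest, but I viewed 16 pictures (limit 14), and I took the black soaps behind the dryer for display pieces without testing them.

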